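Hang the vial shelf on the slotted uprights and lock it

TASK

Hang the blue vial shelf on the slotted stand: push both of its steel claws through the two slots from the front, then press it straight down until the red spring pawl snaps out into the window in its back, and let go. Work by feel: the slotted carriage is clamped a few millimetres higher or lower than nominal, and forcing is forbidden: firm but gentle, some 15 to 20 N of push is ample, and shelf and stand must never bear on each other with more than 60 N in all. Do not knock over the two loose vials.

Things in the scene. Friction and masses are not known exactly. Their poses are not given: they have to be found in the camera images.
- bracket_grip (a point): Grip point on the loose blue vial shelf (0.25 kg, standing upright): middle of its central rib, 52 mm above its underside, 42 mm before its back face. Axes: x to the back (claws' side), y left, z up. The rib is an upright web 12 mm thick (pinch it across y), 70 mm long, its top 14 mm above the point; 35 mm of free floor on each side, 48 mm below the point.
- bracket_claws (a point): Shelf: point in its back face, midway between the claws, at their tongues' underside, 55 mm above the shelf's underside. Same axes. Steel claws at y = +-35 mm, 8 mm wide, reach 10 mm behind the back face: a level tongue 7 mm high with a lip that hangs 12 mm below it, 6 mm behind the face. Below, a window in the back plate (25.5 to 11 mm under the point) and under it a 3 mm bump.
- bracket: The shelf itself: floor 90 x 90 mm, back plate 90 mm wide and 72 mm high. Origin in the plane of its back face at its underside, midway; same axes. Close behind the place where it starts stands a wide instrument on legs (its overhanging front edge about 0.54 m ahead of the robot base): lift the shelf only some 8 cm and draw it back towards the robot before carrying it across.
- stand: Fixed stand: grey base 85 x 130 x 12 mm, two rods 143 mm high, on them a carriage with two upright aluminium strips. Origin at bench level under the middle of the strips' front faces; x into the stand (direction of hooking), y left, z up. Strips: front faces at x = 0, 4 mm thick, 26 mm wide, centred at y = +-35 mm, from 45 to 138 mm high (nominal). Rigid; a push down at the rib bears on it about twofold (lever).
- slots_nominal (a point): Nominal middle between the two slot floors, in the strips' front plane, 105 mm above the bench. Slots 12 mm wide, 22.5 mm high. Carriage, slots and pawl are really clamped up to 6 mm higher or lower (unmeasured: feel or look). Claws pass only with bracket_claws 12 to 15.5 mm above the true slot floor, else they stop 10 mm short. Seated: tongues on the slot floors.
- lock_pawl (a joint): Red spring pawl between the strips, 21 mm under the slot floors, 16 mm wide. In m: 0 = out (start; nose 5 mm before the strips), grows when pushed back. Back plate on the strips pushes it in about 5 mm (5 N); on the way down the bump pushes it to 8 mm (pressing takes 5 to 12 N); in the last 1.5 mm above the seat it snaps out to 0 in the window: locked, cannot be lifted.
- vial_a_mid (a point): Loose closed white vial with a blue cap, 28 mm across, 52 mm high, standing; point half-way up. Leave it standing.
- vial_b_mid (a point): Loose closed brown vial with a black cap, 27 mm across, 52 mm high, standing; point half-way up. Leave it standing.
Things that resemble listed ones, but are neither listed nor needed, are in the scene too. There is more than one size of the bracket; the one meant has the size given above.

How it is judged:
By the outcome, as a careful person would: the job done as asked, in the order asked, and still so for the second after the job is handed in, with the robot touching nothing.
It also fails if it takes over 72 s, if anything falls off the work surface, if the arm or the gripper's body presses on something with over 40 N, if the wrist force passes 120 N, or if a joint passes its speed limit or range.

ROBOT

A 6-joint arm with a two-finger parallel gripper is mounted at the origin on a cart in front of the work surface, level with it; the furniture and walls round the work are solid. World frame = base frame: x ahead of the robot, y to its left, z up, the work surface at z = 0. Lengths are in m, angles in rad, forces in N, time in s.
With the tool pointing down it reaches from about 0.35 to 0.975 m from the base axis. Payload 4.9 kg.
Tool frame: the origin (TCP) lies at the very end of the fingers, on their centre line; the grasp point (between the pads) lies 19 mm behind it (manip.hold_point_z is the distance from the TCP to the grasp point, in m); z points along the fingers, x is the direction in which the jaws open and shut, and the axes are right-handed (so a half turn about z gives the same grasp; the last joint's range is limited). The gripper opens to 85 mm and grips with 20 to 120 N. Pads are 22 mm wide; open, the fingers measure 114 mm over their backs; the gripper's body (76 mm by 85 mm) begins 54 mm behind the grasp point. The pads swing forward as they close: fully open they stand 13 mm farther back than shut.
Start: joints at [1.114, 0.053, 1.613, -0, 1.476, -0.119], TCP at [0.207, 0.59, 0.231] pointing down, gripper open.
Joint ranges: [-3.01, 3.01], [-1.01, 2.22], [0.06, 2.58], [-1.02, 4.17], [0.09, 2.62], [-3.14, 3.14]. Speed limits (rad/s): [2.57, 2.57, 3.14, 3.14, 3.14, 3.14].

INTERFACE

Orientations are given as a unit quaternion [w, x, y, z].
In Python, from plant import manip gives the robot as it stands.
- The arm moves only by the shell command python3 -m handwheel 'ROWS' [OPENING]. ROWS is JSON, a list of rows, each an object of numbers: "dx", "dy", "dz": the shift along the tool's x, y, z in m; "ax", "ay", "az": the turn, a rotation vector about the tool's x, y, z in rad. In form: [{"dx": .., "dy": .., "dz": .., "ax": .., "ay": .., "az": ..}, ...]. A call has 1 to 5 rows; each row is the pose to reach, as a shift and turn from the pose commanded when the call began, along the tool's axes at that moment; what a row does not reach only later rows make up. A row lasts 1/8 s, in which the tool goes at most 62.5 mm and 10.7 degrees, less where a joint would pass 70% of its speed; a pose out of reach is approached as far as the arm can. A call with a gripper value outside its range is refused whole. OPENING is the closure in counts, from 0 (fully open) to 255 (shut), set as the call begins (- or left out, the last holds). The fingers move at their own pace and stop on an object; the grip force is fixed at half the most. Time passes only in rows, so rows that repeat a pose let the fingers close. It gives the time, the measured TCP pose, the force and the opening at its end, in the units of the state.
- manip.state(): the state, without advancing time (a new reading comes with each control period).
- manip.grab_frame(name): name is "side" or "top"; returns a dict with "image" (420x560x3 uint8, blue, green, red), "z_map" (420x560 float32, m along the optical axis (not along the pixel's ray), 0 where there is no reading), "K" (3x3 intrinsics, pixels), "k1" (the pictures are not rectified: a ray, as slopes to the right and down, at radius r is drawn at 1 + k1 r^2 times it, then the intrinsics apply), "xyz" and "rotation" of the camera in the world. Camera axes: x right, y up, looking along -z (the intrinsics and any distortion apply to the point x, -y, -z); pixel columns grow to the right and rows downward; lengths in m; the calibration is good to about 2 mm. A picture is of the moment at which its call begins.
- manip.job_done(): hands the job in, once; it reports no verdict.
The state is a dict: "time": time; "joint_pos": joint angles; "joint_vel": joint speeds; "joint_efforts": joint torques, N m; "tool_pos": TCP position; "tool_rot": TCP orientation; "contact_force": force on the tool from outside, world axes, zero at the start; "ft_torque": the same for the moment, N m; "gripper_width": opening from 0.0 (shut) to 1.0 (fully open).
Only numpy, scipy, OpenCV 4.12 (cv2) and the standard library are available. Lean on these libraries where they do the work, as an engineer would, in place of code of your own. Each camera call takes 0.05 s, during which the arm holds its last target.

## Working session

There is one attempt and no reset: what is moved stays moved. The work goes in short steps, Python scripts to look and compute and a shell command to move; the robot and the scene stay as the last step left them, time stands still between calls to the robot, and variables do not carry over. Pictures are saved under pics/ and viewed, and the job is handed in when it is done.

```bash
mkdir -p pics; ls; cat > h.py <<'E'
import numpy as np, cv2
from plant import manip
def grab(n,tag):
    f=manip.grab_frame(n); np.savez('pics/%s.npz'%tag,**{k:v for k,v in f.items()}); cv2.imwrite('pics/%s.png'%tag,f['image']); return f
def load(tag): return dict(np.load('pics/%s.npz'%tag))
def ray(f,u,v):
    K=f['K'];k1=float(f['k1'])
    a=np.array([(u-K[0,2])/K[0,0],(v-K[1,2])/K[1,1]]);s=a.copy()
    for _ in range(30): s=a/(1+k1*(s@s))
    return f['rotation']@np.array([s[0],-s[1],-1.0])
def plane(f,u,v,z):
    d=ray(f,u,v);o=f['xyz'];return o+d*(z-o[2])/d[2]
def depth(f,u,v):
    return f['xyz']+ray(f,u,v)*f['z_map'][int(v),int(u)]
def proj(f,p):
    K=f['K'];c=f['rotation'].T@(np.array(p)-f['xyz']);s=np.array([c[0],-c[1]])/-c[2]
    s=s*(1+float(f['k1'])*(s@s));return K[0,0]*s[0]+K[0,2],K[1,1]*s[1]+K[1,2]
def two(f1,p1,f2,p2):
    d1=ray(f1,*p1);d2=ray(f2,*p2);d1/=np.linalg.norm(d1);d2/=np.linalg.norm(d2)
    t=np.linalg.lstsq(np.stack([d1,-d2],1),f2['xyz']-f1['xyz'],rcond=None)[0]
    a=f1['xyz']+d1*t[0];b=f2['xyz']+d2*t[1];return (a+b)/2,np.linalg.norm(a-b)
E
python3 - <<'E'
from h import *
for n in('side','top'):
    f=grab(n,n+'0');print(n,f['xyz'],f['rotation'].round(3).tolist(),f['K'].round(1).tolist(),f['k1'])
print(manip.state(),manip.hold_point_z)
E
```

```text
pics
side [ 0.39563506 -0.76805034  0.64799569] [0.91, 0.405, -0.044, -0.071] [[405.1, 0.0, 278.8], [0.0, 405.1, 205.2], [0.0, 0.0, 1.0]] 0.01978140762253781
top [ 0.39813685 -0.14696116  1.09376221] [-0.697, -0.041, 0.023, 0.716] [[382.8, 0.0, 286.3], [0.0, 382.8, 214.4], [0.0, 0.0, 1.0]] -0.008969071831528595
{'time': 0.1, 'joint_pos': array([ 1.11397746e+00,  5.33232088e-02,  1.61416675e+00, -1.58644117e-05,
        1.47596762e+00, -1.18993522e-01]), 'joint_vel': array([-0.00066583, -0.00151947, -0.0024264 ,  0.00086907,  0.00161553,
        0.00140428]), 'joint_efforts': array([ 2.33782466e-04, -3.94902313e+01, -3.71362209e+01, -9.46590330e-05,
        3.94469389e-03,  5.43695052e-06]), 'tool_pos': array([0.206899  , 0.58916781, 0.23015987]), 'tool_rot': array([ 4.51929218e-04,  8.15914685e-01,  5.78171563e-01, -8.15659493e-04]), 'contact_force': array([0.35844543, 0.91770454, 0.30091964]), 'ft_torque': array([-0.03943397,  0.01286433, -0.01907591]), 'gripper_width': 1.0012964382405185} 0.0187
```

```bash
cat >> h.py <<'E'
from scipy.spatial.transform import Rotation as R
def q2m(q): q=np.array(q);return R.from_quat([q[1],q[2],q[3],q[0]]).as_matrix()
_load=load
def load(tag):
    f=_load(tag)
    if f['rotation'].shape==(4,): f['rotation']=q2m(f['rotation'])
    return f
E
python3 -c "
from h import *
for n in('side0','top0'): print(load(n)['rotation'].round(3))"
```

```text
[[ 0.986  0.095 -0.137]
 [-0.165  0.661 -0.732]
 [ 0.022  0.744  0.668]]
[[-0.026  0.996 -0.09 ]
 [-0.999 -0.028 -0.025]
 [-0.027  0.089  0.996]]
```

View pics/side0.png

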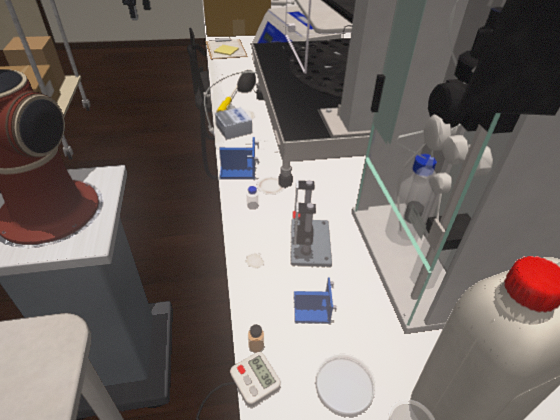

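View pics/top0.png

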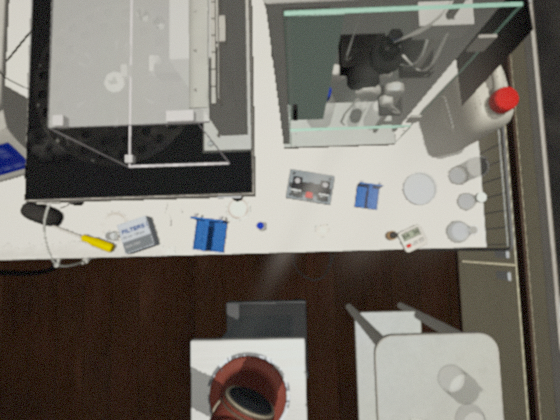

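The side image shows blue shelves at (238,162) and (313,305). The stand is at (311,240), the white vial at (252,196) and the brown vial at (256,336). The top image shows the shelves at (210,234) and (367,195), the stand at (311,185), and the vials at (261,226) and (390,236). I'll check sizes and crop close.

```bash
python3 - <<'E'
from h import *
t=load('top0');s=load('side0')
def mask(f):
    h=cv2.cvtColor(f['image'],cv2.COLOR_BGR2HSV);return cv2.inRange(h,(100,120,50),(130,255,255))
for n,f in(('top',t),('side',s)):
    c,_=cv2.findContours(mask(f),cv2.RETR_EXTERNAL,cv2.CHAIN_APPROX_SIMPLE)
    for k in c:
        if cv2.contourArea(k)>40:
            (x,y),wh,a=cv2.minAreaRect(k);print(n,(x,y),wh,a,depth(f,x,y).round(3), plane(f,x,y,0.04).round(3))
def crop(f,x0,y0,w,h,k,nm): cv2.imwrite('pics/'+nm,cv2.resize(f['image'][y0:y0+h,x0:x0+w],None,fx=k,fy=k,interpolation=cv2.INTER_CUBIC))
a=np.hstack([cv2.resize(t['image'][195:265,175:275],None,fx=4,fy=4,interpolation=2),cv2.resize(t['image'][155:225,275:395],None,fx=3.33,fy=4,interpolation=2)])
cv2.imwrite('pics/c1.png',a)
a=np.hstack([cv2.resize(s['image'][125:225,210:310],None,fx=4,fy=4,interpolation=2),cv2.resize(s['image'][170:345,270:350],None,fx=400/175,fy=400/175*1.0,interpolation=2)])
cv2.imwrite('pics/c2.png',a)
E
```

```text
top (209.02247619628906, 234.26405334472656) (31.002574920654297, 30.860361099243164) 5.440331935882568 [0.444 0.093 0.046] [0.444 0.095 0.04 ]
top (360.4189147949219, 195.98648071289062) (8.713146209716797, 19.234682083129883) 9.462322235107422 [ 0.543 -0.333  0.006] [ 0.539 -0.327  0.04 ]
top (12.5, 158.5) (29.0, 25.0) 90.0 [0.666 0.631 0.079] [0.677 0.661 0.04 ]
side (310.5, 315.0) (10.0, 31.0) 90.0 [ 0.536 -0.367  0.003] [ 0.528 -0.39   0.04 ]
side (236.5, 172.0) (8.0, 31.0) 90.0 [0.44  0.082 0.003] [0.438 0.033 0.04 ]
side (420.7647399902344, 162.44119262695312) (13.339459419250488, 19.887920379638672) 14.03624439239502 [ 0.754 -0.226  0.223] [0.909 0.008 0.04 ]
side (238.2253875732422, 143.86599731445312) (33.94176483154297, 17.608217239379883) 11.976131439208984 [ 0.457  0.225 -0.005] [0.453 0.157 0.04 ]
side (274.0283508300781, 37.18980026245117) (24.909128189086914, 22.354345321655273) 25.201122283935547 [0.646 0.762 0.1  ] [0.673 0.929 0.04 ]
side (299.375732421875, 16.442203521728516) (20.805248260498047, 6.720041751861572) 36.25383758544922 [0.753 0.825 0.151] [0.832 1.179 0.04 ]
```

View pics/c1.png

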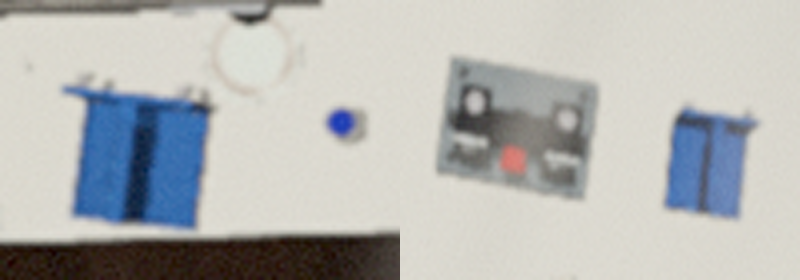

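View pics/c2.png

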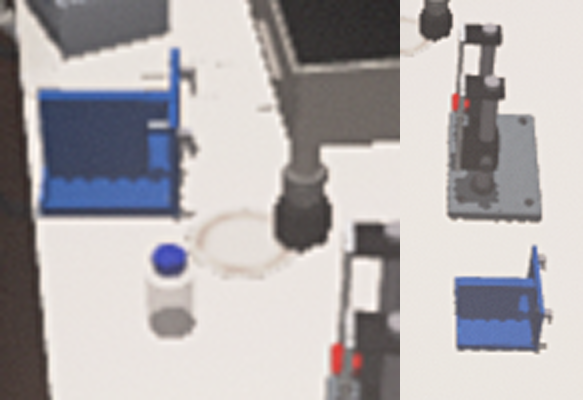

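Candidates: the left shelf (top 210,234; side 238,162) is about 88 mm wide. The right one (top 367,195; side 313,305) is clearly smaller. I choose the left one; next I fit the poses.

```bash
cat >> h.py <<'E'
def cloud(f,u0,u1,v0,v1):
    P=[];C=[]
    for v in range(v0,v1):
        for u in range(u0,u1):
            if f['z_map'][v,u]>0: P.append(f['xyz']+ray(f,u,v)*f['z_map'][v,u]);C.append(list(f['image'][v,u])+[u,v])
    return np.array(P),np.array(C).astype(int)
E
python3 - <<'E'
from h import *
t=load('top0');s=load('side0')
for nm,f,b in(('top',t,(185,240,205,265)),('side',s,(212,265,132,185))):
    P,C=cloud(f,*b)
    blue=(C[:,0]>C[:,2]+40)
    Q=P[blue]
    print(nm,len(Q),np.histogram(Q[:,2],bins=np.arange(-0.01,0.09,0.005)))
    np.save('pics/%s_Q.npy'%nm,Q)
Q=np.load('pics/top_Q.npy')
for lo,hi in((0,.015),(.055,.0695),(.0695,.08)):
    k=Q[(Q[:,2]>lo)&(Q[:,2]<hi)]
    if len(k)>3:
        r=cv2.minAreaRect((k[:,:2]*1000).astype(np.float32));print(lo,len(k),k.mean(0).round(4),r, cv2.boxPoints(r).round(1).tolist())
# table check
for u,v in((300,230),(350,230),(275,215)):print(depth(t,u,v).round(4))
for u,v in((280,270),(290,340),(270,225)):print(depth(s,u,v).round(4))
E
```

```text
top 958 (array([  0,   2, 340, 249,  52,  11,   8,  13,  12,  12,  11,  18,  13,
        14,  44,  98,  55,   6,   0]), array([-0.01 , -0.005,  0.   ,  0.005,  0.01 ,  0.015,  0.02 ,  0.025,
        0.03 ,  0.035,  0.04 ,  0.045,  0.05 ,  0.055,  0.06 ,  0.065,
        0.07 ,  0.075,  0.08 ,  0.085]))
side 444 (array([  0,   4, 252,  37,  15,   2,   1,   2,   1,   1,   1,   5,   3,
         4,  59,  30,  27,   0,   0]), array([-0.01 , -0.005,  0.   ,  0.005,  0.01 ,  0.015,  0.02 ,  0.025,
        0.03 ,  0.035,  0.04 ,  0.045,  0.05 ,  0.055,  0.06 ,  0.065,
        0.07 ,  0.075,  0.08 ,  0.085]))
0 641 [0.4416 0.0972 0.0053] ((441.2364807128906, 99.09465789794922), (87.60945129394531, 81.98367309570312), 82.24649047851562) [[394.70001220703125, 61.20000076293945], [475.8999938964844, 50.20000076293945], [487.79998779296875, 137.0], [406.5, 148.0]]
0.055 154 [0.4433 0.0986 0.0652] ((441.6071472167969, 96.05067443847656), (77.06157684326172, 83.28057098388672), 82.28092193603516) [[395.20001220703125, 63.5], [477.70001220703125, 52.29999923706055], [488.0, 128.60000610351562], [405.5, 139.8000030517578]]
0.0695 63 [0.4779 0.0921 0.0726] ((465.7491455078125, 85.2886962890625), (80.96864318847656, 75.8720932006836), 20.486467361450195) [[414.5, 106.69999694824219], [441.1000061035156, 35.599998474121094], [517.0, 63.900001525878906], [490.3999938964844, 135.0]]
[ 0.451  -0.1578  0.0017]
[ 0.4474 -0.3004 -0.0026]
[ 0.4962 -0.0873 -0.0014]
[ 0.4988 -0.2519 -0.0015]
[ 0.49   -0.4079 -0.001 ]
[ 0.4982 -0.1195 -0.0024]
```

```bash
python3 - <<'E'
from h import *
t=load('top0')
P,C=cloud(t,185,240,205,265)
h=cv2.cvtColor(t['image'],cv2.COLOR_BGR2HSV)
blue=C[:,0]>C[:,2]+40
th=np.deg2rad(-7.7);ex=np.array([np.cos(th),np.sin(th)]);ey=np.array([-ex[1],ex[0]])
Q=P[blue];a=Q[:,:2]@ex;b=Q[:,:2]@ey
rib=(Q[:,2]>.058)&(Q[:,2]<.075)&(a<.455-0.0)
print('rib a',np.percentile(a[rib],[2,50,98]),'b',np.percentile(b[rib],[5,50,95]),rib.sum())
# line fit of rib
pts=Q[rib][:,:2]; print('ribdir',cv2.fitLine((pts*1000).astype(np.float32),cv2.DIST_HUBER,0,.01,.01).ravel())
bp=(Q[:,2]>.06)&(a>.43)&(abs(b-np.median(b[rib]))>.01)
pts=Q[bp][:,:2]; print('plate',bp.sum(),cv2.fitLine((pts*1000).astype(np.float32),cv2.DIST_HUBER,0,.01,.01).ravel(),'a',np.percentile(a[bp],[5,50,95]),'b',np.percentile(b[bp],[0,2,50,98,100]))
fl=Q[:,2]<.012
print('floor a',np.percentile(a[fl],[0,1,99,100]),'b',np.percentile(b[fl],[0,1,99,100]))
# gray mask upscaled view with grids
print(cv2.minAreaRect(C[blue&(P[:,2]>.058)&(P[:,0]<.455)][:,3:].astype(np.float32)))
E
```

```text
rib a [0.38497014 0.41882901 0.4538627 ] b [0.15203082 0.15719609 0.16305916] 134
ribdir [ 9.9096352e-01 -1.3413154e-01  4.3617151e+02  9.9604370e+01]
plate 46 [1.4909081e-01 9.8882353e-01 4.8339990e+02 8.8626846e+01] a [0.46486452 0.46711767 0.4693056 ] b [0.11269537 0.11489961 0.14404762 0.19739065 0.19948349]
floor a [0.38296745 0.38487703 0.46448049 0.4649336 ] b [0.11430054 0.11513151 0.2004189  0.20115996]
((204.69232177734375, 239.96156311035156), (5.085423946380615, 20.589767456054688), 7.125016689300537)
```

```bash
python3 - <<'E'
from h import *
t=load('top0');s=load('side0')
cv2.imwrite('pics/c3.png',cv2.resize(t['image'][160:215,275:345],None,fx=11,fy=11,interpolation=2))
cv2.imwrite('pics/c4.png',cv2.resize(s['image'][170:275,280:340],None,fx=5.5,fy=5.5,interpolation=2))
cv2.imwrite('pics/c5.png',cv2.resize(t['image'][210:260,185:240],None,fx=11,fy=11,interpolation=2))
E
```

```text
(no output)
```

View pics/c3.png

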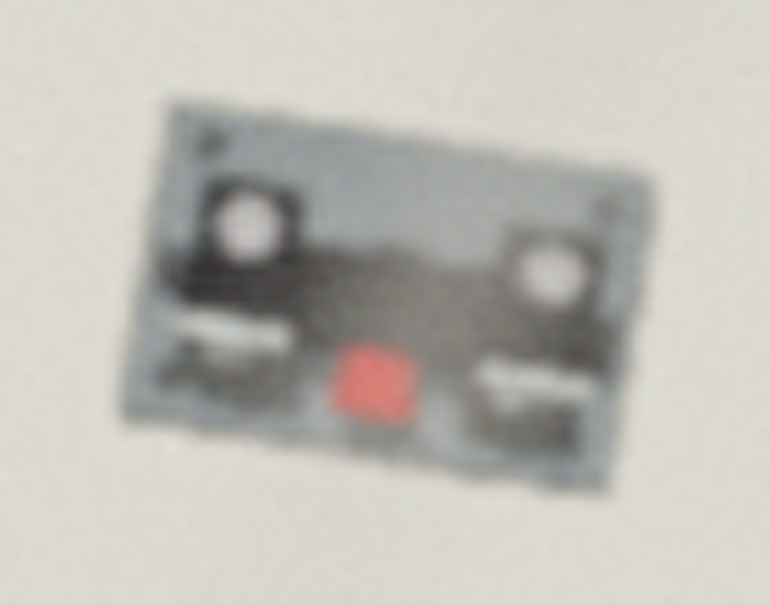

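View pics/c4.png

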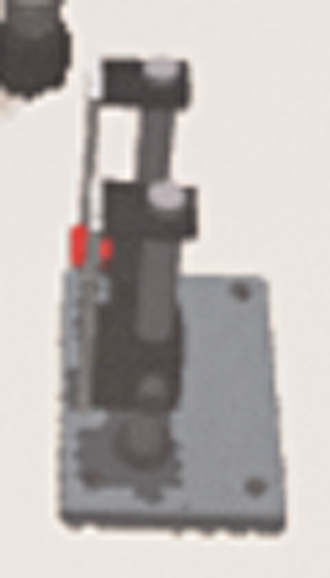

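View pics/c5.png

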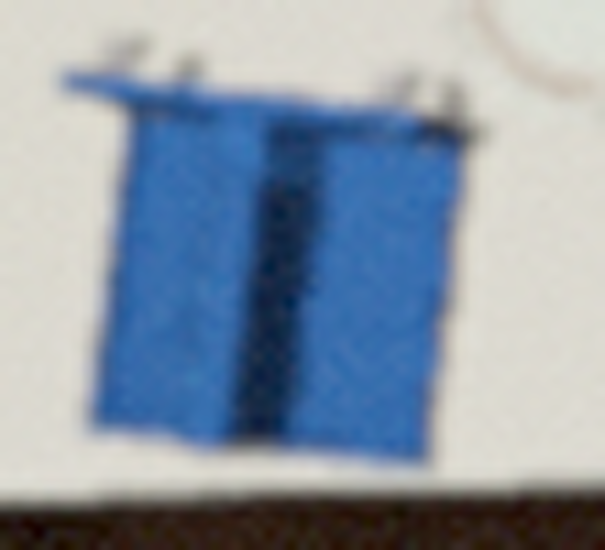

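```bash
python3 - <<'E'
from h import *
t=load('top0');s=load('side0')
th=np.deg2rad(-7.9);ex=np.array([np.cos(th),np.sin(th)]);ey=np.array([-ex[1],ex[0]])
for f,b in((t,(185,240,205,265)),(s,(212,265,132,185))):
    P,C=cloud(f,*b);blue=C[:,0]>C[:,2]+30
    P=P[blue];C=C[blue];a=P[:,:2]@ex;bb=P[:,:2]@ey
    m=P[:,2]>.04
    for i in np.argsort(a[m])[::6]: print((a[m][i]*1000).round(1),(bb[m][i]*1000).round(1),(P[m][i,2]*1000).round(1),C[m][i])
    print()
E
```

```text
382.6 162.1 65.6 [180 150 139 202 250]
385.6 159.3 67.5 [178 115  71 203 249]
388.5 157.0 67.5 [171 108  52 204 248]
391.2 157.3 67.6 [171 108  53 204 247]
393.8 157.6 67.7 [172 110  54 204 246]
396.5 158.3 66.4 [177 113  63 204 245]
399.1 158.6 66.4 [173 108  50 204 244]
401.5 161.6 66.7 [174 112  54 203 243]
403.9 165.0 65.3 [165 106  60 202 242]
405.5 154.1 42.7 [ 73  50  34 208 242]
408.0 154.1 56.0 [ 96  59  36 207 241]
410.7 153.9 58.1 [102  61  28 207 240]
413.4 154.1 58.6 [113  67  38 207 239]
416.1 154.1 60.3 [114  67  31 207 238]
418.4 155.7 66.5 [157  96  45 206 237]
421.1 156.0 66.8 [167 104  57 206 236]
423.5 159.4 65.2 [174 111  50 205 235]
425.8 161.8 67.9 [171 109  53 204 234]
428.2 165.7 64.4 [167 105  55 203 233]
430.3 153.9 45.4 [ 67  38  14 209 233]
433.1 154.1 46.2 [ 75  46  27 209 232]
435.8 154.0 48.2 [ 72  40  22 209 231]
438.4 153.9 50.0 [ 76  46  22 209 230]
441.1 153.8 52.1 [ 77  43  21 209 229]
443.2 154.3 62.9 [119  67  36 208 228]
445.5 156.7 65.6 [161 101  47 207 227]
448.2 156.7 67.3 [163 102  49 207 226]
450.7 156.3 70.4 [170 107  52 207 225]
454.0 15
[... 1827 characters left out ...]
43.2 161.3 64.6 [172 105  76 243 148]
445.7 158.9 63.3 [154  93  63 244 149]
450.6 154.6 50.9 [ 97  72  64 246 154]
453.1 156.7 52.5 [ 96  71  64 247 153]
455.7 155.7 53.2 [ 96  71  63 248 153]
458.3 163.0 63.6 [183 111  80 249 148]
463.3 156.2 49.8 [109  84  76 251 154]
465.9 174.3 71.3 [197 168 161 252 143]
466.5 115.7 41.6 [135  91  73 252 166]
466.7 116.9 53.1 [119  83  71 252 162]
467.0 116.9 65.2 [102  73  64 252 158]
468.1 191.2 69.4 [164  98  67 253 140]
468.6 166.0 70.7 [182 107  72 253 145]
469.1 113.2 46.5 [ 96  71  65 253 165]
469.4 125.2 71.3 [183 108  66 253 154]
470.8 190.3 70.0 [158 116  99 254 140]
470.9 167.4 57.6 [130  93  84 254 149]
471.0 153.5 48.6 [132  96  86 254 155]
```

```bash
python3 - <<'E'
from h import *
s=load('side0')
cv2.imwrite('pics/c6.png',cv2.resize(s['image'][135:185,212:264],None,fx=12,fy=12,interpolation=2))
E
```

```text
(no output)
```

View pics/c6.png

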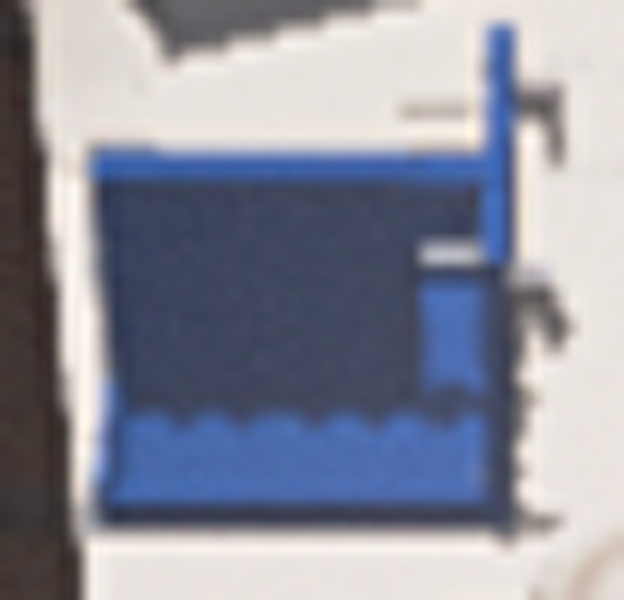

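```bash
python3 - <<'E'
from h import *
t=load('top0');s=load('side0')
c=lambda x,y:(275+(x+.5)/11-.5,160+(y+.5)/11-.5)
pts=[plane(t,*c(*p),.012)[:2] for p in((168,98),(655,172),(608,490),(122,418))]
pts=np.array(pts)*1000;print(pts.round(1).tolist());
for i in range(4):
    d=pts[(i+1)%4]-pts[i];print(np.linalg.norm(d).round(1),np.degrees(np.arctan2(d[1],d[0])).round(1))
print(pts.mean(0))
P,C=cloud(t,284,338,165,208)
m=P[:,2]>.03
th=np.deg2rad(-8.5);ex=np.array([np.cos(th),np.sin(th)]);ey=np.array([-ex[1],ex[0]])
a=P[:,:2]@ex*1000;b=P[:,:2]@ey*1000
for v in range(168,206):
    k=C[:,4]==v
    print(v,' '.join('%3d'%(z*1000) for z in P[k][::1,2]))
E
```

```text
[[627.8, -133.6], [604.4, -259.5], [521.7, -244.3], [544.1, -119.5]]
128.0 -100.6
84.1 169.6
126.8 79.8
84.9 -9.6
[ 574.51473013 -189.2314931 ]
168   3   2   1   0   0   0  -2   0   0   0   0   1   0   0   2   0   0   0  -1   0   1   0   0  -2  -1  -2  -3  -2  -5   0   2   3   1   0   0   2  -2   0   3  -5   0  -1   0  -2  -2   0   2  -1   1   0   0   0  -1   0
169   1  -1   0   0   2   0   0  12  13  11  10   1   0  -1   0   0   0   1   2  -1   0   0  -1   0   2  -1   2   1   0   0   0   0   5   0  -1   0  -3   0   0  -1   1   2   3   0   2   1   0   0  -1   1  -2  -1   1   0
170   1   1   1   0  -2   0   8  10  14  12  14  12  12  13   9  13   6   1   0   0  -2  -1   1   1   0   0   2   0   0  -1  -1   0   0   0   0   0  -1  -1  -2  -1   1   1   0   0  -2  -1  -2   3   0   0  -1   1   0   0
171   0  -2   0   3   0  -1   7  15   9  10   9  15  10  11  11  14  12  10  11  12   9  10  14   0  -1   0   0   0   1   2   5  -1   0  -1   2   0   1   0   0   0   4   0  -1   0   0  -1   0  -2  -4  -1   1   0  -2  -2
172   1   1   0   0   0   0   6  10  11  14  16  12   9  12  12  11  11  12 
[... 6671 characters left out ...]
  15  12  13  -3   1   1   0   0   0   0
203   3   0   0   1  -2   0   3   1   0   0  -1  -3  -2   0   0  -2   0   1   1   2  -1   0   5   1   0  -2  -2   0   0   1   3  -1   0   2   5   4  12   5   8   8  13   9   9  13  13  13  11   1   0   1   0  -1   3   1
204  -1   0  -2   2  -3   4   0   0   0  -2   3  -1   1   0  -1   3   2   0   2  -1   1  -1  -2   1   0   4   0   0   3  -2   1   1   1  -5  -2  -1  -2   3   0  -1   0   7   4  10  10  11  10   0  -2  -1   2   0   0   1
205  -1   0  -1   0  -1   3   0   0  -2  -2   3   2   1   2   0   1  -2   1   3   2  -1   0   2   1   0   0   0   0   0   0   0   1  -1   2   2  -3   0   0  -2   0  -5   2   0  -5   0  -1  -4   1   0   0   0  -2   4   1
```

```bash
python3 - <<'E'
from h import *
t=load('top0');s=load('side0')
th=np.deg2rad(-10.0);ex=np.array([np.cos(th),np.sin(th)]);ey=np.array([-ex[1],ex[0]])
for nm,f,b in(('top',t,(284,338,165,208)),('side',s,(285,340,175,272))):
    P,C=cloud(f,*b)
    a=P[:,:2]@ex*1000;bb=P[:,:2]@ey*1000;z=P[:,2]*1000
    g=C[:,:3].mean(1)
    red=(C[:,2]>C[:,1]+60)
    print(nm,'base z',np.median(z[(z>6)&(z<18)]),'table',np.median(z[z<5]),'rodtops',np.sort(z)[-40:].mean())
    m=(z>6)&(z<18);print('base a',np.percentile(a[m],[0,1,99,100]),'b',np.percentile(bb[m],[0,1,99,100]))
    for lo,hi in((-150,-100),(-100,-50)):pass
    print('red n',red.sum(),'a',np.percentile(a[red],[0,10,50,90,100]).round(1),'b',np.percentile(bb[red],[0,10,50,90,100]).round(1),'z',np.percentile(z[red],[0,10,50,90,100]).round(1))
    for v in range(0,1):
        m=(z>100)&(g>150)
        print('bright tops',m.sum(),np.c_[a[m],bb[m],z[m],g[m]].round(0)[:60].tolist())
    if nm=='top':
        k=(z>30)&~red&(a<535)
        # front strips
        for i in np.argsort(z[k])[::3]: print(a[k][i].round(1),bb[k][i].round(1),z[k][i].round(1),g[k][i].round(0),C[k][i,3:])
E
```

```text
top base z 12.209907893048765 table 0.10423127444258995 rodtops 143.93575191941915
base a [555.12484454 556.06275729 640.52189649 642.28982866] b [-152.232797   -151.28673246  -23.03418664  -21.65256846]
red n 30 a [557.7 559.2 563.6 570.  577.9] b [-93.1 -92.  -86.1 -79.6 -78.7] z [11.9 84.7 87.  89.6 90.3]
bright tops 100 [[592.0, -48.0, 147.0, 152.0], [592.0, -51.0, 146.0, 166.0], [593.0, -53.0, 146.0, 163.0], [590.0, -46.0, 143.0, 152.0], [590.0, -48.0, 146.0, 179.0], [590.0, -51.0, 144.0, 186.0], [591.0, -53.0, 141.0, 179.0], [591.0, -56.0, 143.0, 159.0], [587.0, -46.0, 146.0, 161.0], [587.0, -49.0, 144.0, 183.0], [588.0, -51.0, 142.0, 190.0], [588.0, -54.0, 145.0, 188.0], [589.0, -56.0, 142.0, 170.0], [585.0, -47.0, 141.0, 150.0], [585.0, -49.0, 145.0, 183.0], [586.0, -52.0, 142.0, 192.0], [586.0, -54.0, 143.0, 186.0], [586.0, -57.0, 145.0, 165.0], [583.0, -49.0, 141.0, 161.0], [582.0, -52.0, 146.0, 175.0], [583.0, -54.0, 143.0, 168.0], [593.0, -119.0, 141.0, 152.0], [593.0, -121.0, 144.0, 153.0], [590.0, -117.0, 140.0, 171.0], [589.0, -119.0, 146.0, 177.0], [590.0, -122.0, 145
[... 2488 characters left out ...]
, 159.0], [563.0, -61.0, 135.0, 199.0], [565.0, -64.0, 138.0, 211.0], [563.0, -41.0, 114.0, 194.0], [567.0, -62.0, 131.0, 155.0], [569.0, -63.0, 132.0, 170.0], [571.0, -64.0, 133.0, 168.0], [573.0, -62.0, 131.0, 167.0], [563.0, -43.0, 113.0, 183.0], [563.0, -43.0, 110.0, 185.0], [583.0, -52.0, 118.0, 151.0], [563.0, -45.0, 109.0, 185.0], [563.0, -45.0, 106.0, 189.0], [563.0, -45.0, 104.0, 190.0], [562.0, -57.0, 111.0, 176.0], [566.0, -63.0, 116.0, 159.0], [562.0, -61.0, 112.0, 171.0], [582.0, -49.0, 102.0, 193.0], [562.0, -62.0, 110.0, 168.0], [581.0, -53.0, 103.0, 183.0], [562.0, -63.0, 108.0, 152.0], [562.0, -63.0, 105.0, 151.0], [562.0, -65.0, 104.0, 152.0], [562.0, -111.0, 137.0, 173.0]]
```

```bash
python3 - <<'E'
from h import *
t=load('top0');s=load('side0')
th=np.deg2rad(-10.0);ex=np.array([np.cos(th),np.sin(th)]);ey=np.array([-ex[1],ex[0]])
def line(x,y): 
    v=cv2.fitLine(np.c_[x,y].astype(np.float32),cv2.DIST_HUBER,0,.01,.01).ravel();return np.degrees(np.arctan(v[0]/v[1])),v[2:]
for nm,f,b in(('top',t,(284,338,165,208)),('side',s,(285,340,175,272))):
    P,C=cloud(f,*b)
    a=P[:,:2]@ex*1000;bb=P[:,:2]@ey*1000;z=P[:,2]*1000;g=C[:,:3].mean(1)
    red=(C[:,2]>C[:,1]+60)
    rod=(z>130)&(a>584)&(a<592)&(g>165)
    st=(z>130)&(a>560)&(a<568.5)&(g>140)&~red
    for n,m in(('L',bb>-86),('R',bb<-86)):
        for w,k in(('rod',rod),('strip',st)):
            k=k&m;print(nm,n,w,k.sum(),'z',z[k].mean().round(2),'+-',(z[k].std()/k.sum()**.5).round(2),'a',a[k].mean().round(1),'b',bb[k].min().round(1),bb[k].mean().round(1),bb[k].max().round(1))
    fr=(z>48)&(z<100)&(a<566)&~red
    print('front faces',fr.sum(),line(a[fr],bb[fr]),'a L',np.median(a[fr&(bb>-86)]),'R',np.median(a[fr&(bb<-86)]), 'b L',np.percentile(bb[fr&(bb>-86)],[2,50,98]).round(1),'R',np.percentile(bb[fr&(bb<-86)],[2,50,98]).round(1))
    bs=(z>6)&(z<18)&(a<556+6); 
# slots region: list z/a in strip b-range, top view
P,C=cloud(t,284,338,165,208);a=P[:,:2]@ex*1000;bb=P[:,:2]@ey*1000;z=P[:,2]*1000
for c in(-51.5,-121.5):
    k=(abs(bb-c)<4)&(a<580)&(z>45)&(z<133)
    print([(round(a[i]),round(bb[i]),round(z[i])) for i in np.where(k)[0]])
E
```

```text
top L rod 10 z 143.28 +- 0.46 a 587.9 b -56.2 -51.7 -48.4
top L strip 25 z 137.1 +- 0.41 a 564.3 b -62.6 -51.3 -39.4
top R rod 13 z 143.12 +- 0.46 a 587.5 b -127.5 -121.4 -116.9
top R strip 24 z 136.96 +- 0.52 a 562.8 b -133.8 -120.8 -108.6
front faces 57 (np.float32(1.0309324), array([561.2464 , -85.05878], dtype=float32)) a L 561.860334861951 R 560.6890314554767 b L [-83.7 -55.  -39. ] R [-133.3 -120.6  -95.5]
side L rod 14 z 141.57 +- 0.33 a 588.1 b -56.0 -50.3 -43.2
side L strip 24 z 136.0 +- 0.33 a 565.3 b -64.0 -51.7 -36.8
side R rod 14 z 142.01 +- 0.24 a 588.4 b -126.1 -121.4 -115.2
side R strip 25 z 136.15 +- 0.21 a 563.4 b -135.3 -121.5 -110.6
front faces 81 (np.float32(0.0344558), array([ 562.49963, -109.58027], dtype=float32)) a L 562.811379685226 R 562.1573786631631 b L [-83.7 -62.9 -39.6] R [-135.6 -133.2  -90.8]
[(565, -49, 105), (562, -52, 129), (563, -50, 104), (563, -52, 106), (563, -55, 108), (563, -50, 86), (562, -52, 91), (562, -55, 98), (561, -50, 76), (562, -52, 75), (562, -55, 76), (562, -50, 55), (562, -52, 56), (562, -55, 56)]
[(561, -119, 131), (562, -118, 107), (563, -121, 103), (563, -123, 104), (561, -119, 96), (561, -121, 99), (560, -124, 105), (561, -118, 73), (560, -120, 79), (561, -123, 78), (560, -125, 84), (561, -119, 52), (561, -121, 58), (560, -124, 64)]
```

```bash
cat >> h.py <<'E'
def rel(p,yawx_deg,tilt=None):
    """delta in tool axes from measured pose to TCP p, tool pointing down, tool x at heading yawx_deg"""
    st=manip.state();M=q2m(st['tool_rot']);c,s_=np.cos(np.deg2rad(yawx_deg)),np.sin(np.deg2rad(yawx_deg))
    T=np.array([[c,s_,0],[s_,-c,0],[0,0,-1.]])
    d=M.T@(np.array(p)-st['tool_pos']);r=R.from_matrix(M.T@T).as_rotvec()
    print('d',d.round(4),'r',r.round(4),'| pos',st['tool_pos'].round(4),'head',np.degrees(np.arctan2(M[1,0],M[0,0])).round(2),'zax',M[:,2].round(4),'F',st['contact_force'].round(1),'tq',st['ft_torque'].round(2),'g',round(st['gripper_width'],3),'t',st['time'])
E
python3 - <<'E'
from h import *
rel([.4456,.0977,.17],82.1)
t=load('top0');s=load('side0')
for u,v in((261,226),(390,236)):print(depth(t,u,v).round(3))
# tallest obstacles near path/stand: heights in top view
P,C=cloud(t,150,420,140,260)
for y in np.arange(-.4,.3,.05):
    k=(abs(P[:,1]-y)<.025)&(P[:,0]<.62)
    print(y.round(2),[ (round(x,2),round(P[k&(abs(P[:,0]-x)<.02),2].max()*1000) if (k&(abs(P[:,0]-x)<.02)).any() else None) for x in np.arange(.4,.64,.04)])
E
```

```text
d [-0.3845  0.3881  0.0608] r [-0.0004  0.0018 -0.1999] | pos [0.2069 0.5892 0.2302] head 70.64 zax [-8.0e-04 -1.7e-03 -1.0e+00] F [0.4 0.9 0.3] tq [-0.04  0.01 -0.02] g 1.001 t 0.1
[ 0.462 -0.051  0.053]
[ 0.426 -0.4    0.05 ]
-0.4 [(np.float64(0.4), 41), (np.float64(0.44), 56), (np.float64(0.48), 5), (np.float64(0.52), 11), (np.float64(0.56), 56), (np.float64(0.6), 6)]
-0.35 [(np.float64(0.4), 7), (np.float64(0.44), 6), (np.float64(0.48), 6), (np.float64(0.52), 52), (np.float64(0.56), 56), (np.float64(0.6), 51)]
-0.3 [(np.float64(0.4), 6), (np.float64(0.44), 5), (np.float64(0.48), 5), (np.float64(0.52), 12), (np.float64(0.56), 46), (np.float64(0.6), 5)]
-0.25 [(np.float64(0.4), 5), (np.float64(0.44), 6), (np.float64(0.48), 8), (np.float64(0.52), 143), (np.float64(0.56), 145), (np.float64(0.6), 18)]
-0.2 [(np.float64(0.4), 5), (np.float64(0.44), 6), (np.float64(0.48), 6), (np.float64(0.52), 141), (np.float64(0.56), 146), (np.float64(0.6), 18)]
-0.15 [(np.float64(0.4), 5), (np.float64(0.44), 6), (np.float64(0.48), 7), (np.float64(0.52), 91), (np.float64(0.56), 147), (np.float64(0.6),
[... 495 characters left out ...]
, 13), (np.float64(0.48), 78), (np.float64(0.52), 173), (np.float64(0.56), 308), (np.float64(0.6), 309)]
0.1 [(np.float64(0.4), 71), (np.float64(0.44), 73), (np.float64(0.48), 77), (np.float64(0.52), 175), (np.float64(0.56), 309), (np.float64(0.6), 309)]
0.15 [(np.float64(0.4), 16), (np.float64(0.44), 13), (np.float64(0.48), 75), (np.float64(0.52), 173), (np.float64(0.56), 309), (np.float64(0.6), 308)]
0.2 [(np.float64(0.4), 6), (np.float64(0.44), 6), (np.float64(0.48), 5), (np.float64(0.52), 173), (np.float64(0.56), 176), (np.float64(0.6), 174)]
0.25 [(np.float64(0.4), 48), (np.float64(0.44), 48), (np.float64(0.48), 46), (np.float64(0.52), 8), (np.float64(0.56), 5), (np.float64(0.6), None)]
```

```bash
python3 -m handwheel '[{"dx":-0.042,"dy":0.042,"dz":0,"az":-0.02},{"dx":-0.084,"dy":0.085,"dz":0,"az":-0.05},{"dx":-0.126,"dy":0.127,"dz":0,"az":-0.08},{"dx":-0.168,"dy":0.170,"dz":0,"az":-0.11},{"dx":-0.21,"dy":0.212,"dz":0,"az":-0.14}]'; python3 -c "
from h import *
rel([.4456,.0977,.17],82.1)"
```

```text
d [-0.3845  0.3881  0.0608] r [-0.0004  0.0018 -0.1999] | pos [0.2069 0.5892 0.2302] head 70.64 zax [-8.0e-04 -1.7e-03 -1.0e+00] F [0.4 0.9 0.3] tq [-0.04  0.01 -0.02] g 1.001 t 0.1invalid input at $[0]: expected keys dx, dy, dz, ax, ay, az
```

All keys are required.

```bash
python3 -m handwheel '[{"dx":-0.042,"dy":0.042,"dz":0,"ax":0,"ay":0,"az":-0.02},{"dx":-0.084,"dy":0.085,"dz":0,"ax":0,"ay":0,"az":-0.05},{"dx":-0.126,"dy":0.127,"dz":0,"ax":0,"ay":0,"az":-0.08},{"dx":-0.168,"dy":0.170,"dz":0,"ax":0,"ay":0,"az":-0.11},{"dx":-0.21,"dy":0.212,"dz":0,"ax":0,"ay":0,"az":-0.14}]'; python3 -c "
from h import *
rel([.4456,.0977,.17],82.1)"
```

```text
time: 0.72
tool_pos: [0.3378, 0.3194, 0.2309]
tool_rot: [0.0, 0.773, 0.634, -0.0]
contact_force: [1.0, -1.0, 0.3]
gripper_width: 1.001
d [-0.1964  0.149   0.0609] r [-0.      0.0003 -0.0584] | pos [0.3378 0.3194 0.2309] head 78.75 zax [-1.e-04 -3.e-04 -1.e+00] F [ 1.  -1.   0.3] tq [-0.01 -0.06  0.01] g 1.001 t 0.725
```

```bash
python3 -m handwheel '[{"dx":-0.045,"dy":0.035,"dz":0,"ax":0,"ay":0,"az":-0.02},{"dx":-0.09,"dy":0.07,"dz":0,"ax":0,"ay":0,"az":-0.04},{"dx":-0.14,"dy":0.11,"dz":0,"ax":0,"ay":0,"az":-0.058},{"dx":-0.196,"dy":0.149,"dz":0.02,"ax":0,"ay":0,"az":-0.058},{"dx":-0.196,"dy":0.149,"dz":0.06,"ax":0,"ay":0,"az":-0.058}]'; python3 -c "
from h import *
rel([.4456,.0977,.034],82.1)"
```

```text
time: 1.35
tool_pos: [0.4478, 0.0967, 0.173]
tool_rot: [0.002, 0.757, 0.654, 0.002]
contact_force: [0.2, 0.7, -1.2]
gripper_width: 0.999
d [ 0.0005 -0.0031  0.1389] r [ 0.0057 -0.0005 -0.0073] | pos [0.4478 0.0967 0.173 ] head 81.68 zax [ 5.7e-03 -3.0e-04 -1.0e+00] F [ 0.2  0.7 -1.2] tq [-0.01  0.   -0.  ] g 0.999 t 1.35
```

```bash
python3 -m handwheel '[{"dx":0,"dy":-0.002,"dz":0.03,"ax":0.003,"ay":0,"az":-0.007},{"dx":0,"dy":-0.002,"dz":0.06,"ax":0.003,"ay":0,"az":-0.007},{"dx":0,"dy":-0.002,"dz":0.06,"ax":0.003,"ay":0,"az":-0.007}]'; python3 - <<'E'
from h import *
f=grab('side','s1');grab('top','t1')
rel([.4456,.0977,.034],82.1)
t=load('t1')
cv2.imwrite('pics/c7.png',np.hstack([cv2.resize(f['image'][60:200,180:300],None,fx=3.5,fy=3.5,interpolation=2),cv2.resize(t['image'][190:330,160:270],None,fx=3.5,fy=3.5,interpolation=2)]))
E
```

```text
time: 1.72
tool_pos: [0.4406, 0.0998, 0.1082]
tool_rot: [-0.003, 0.753, 0.659, -0.004]
contact_force: [-0.9, 0.2, 0.4]
gripper_width: 1.001
d [-0.0021  0.0028  0.0778] r [-0.0028  0.      0.0052] | pos [0.4433 0.1001 0.1118] head 82.4 zax [-2.8e-03  4.0e-04 -1.0e+00] F [-0.  -0.6  1. ] tq [0.05 0.02 0.04] g 1.003 t 1.825
```

View pics/c7.png

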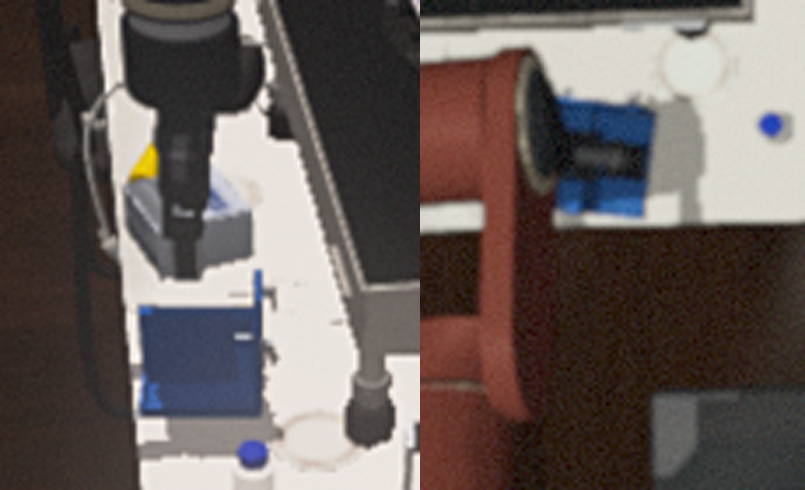

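The side crop shows the open fingers (~185,270) above the rib, clear of the instrument at right. I descend to the grip height.

```bash
python3 -m handwheel '[{"dx":-0.002,"dy":0.0025,"dz":0.026,"ax":-0.002,"ay":0,"az":0.005},{"dx":-0.002,"dy":0.0025,"dz":0.05,"ax":-0.002,"ay":0,"az":0.005},{"dx":-0.002,"dy":0.0025,"dz":0.07,"ax":-0.002,"ay":0,"az":0.005},{"dx":-0.002,"dy":0.0025,"dz":0.078,"ax":-0.002,"ay":0,"az":0.005},{"dx":-0.002,"dy":0.0025,"dz":0.078,"ax":-0.002,"ay":0,"az":0.005}]';python3 -m handwheel '[{"dx":0,"dy":0,"dz":0,"ax":0,"ay":0,"az":0},{"dx":0,"dy":0,"dz":0,"ax":0,"ay":0,"az":0}]'; python3 -c "
from h import *
rel([.4456,.0977,.034],82.1)"
```

```text
time: 2.45
tool_pos: [0.4458, 0.0979, 0.0341]
tool_rot: [-0.0, 0.754, 0.657, 0.0]
contact_force: [-0.2, 0.8, -0.3]
gripper_width: 0.997
time: 2.7
tool_pos: [0.446, 0.0979, 0.0344]
tool_rot: [0.0, 0.754, 0.657, 0.0]
contact_force: [-0.3, 0.1, -0.1]
gripper_width: 1.003
d [-0.0002 -0.0003  0.0004] r [ 0.0009 -0.0004  0.0001] | pos [0.446  0.0979 0.0344] head 82.11 zax [ 1.e-03  2.e-04 -1.e+00] F [-0.3  0.1 -0.1] tq [ 0.04  0.03 -0.06] g 1.003 t 2.7
```

```bash
for i in 1 2; do python3 -m handwheel '[{"dx":0,"dy":0,"dz":0,"ax":0,"ay":0,"az":0},{"dx":0,"dy":0,"dz":0,"ax":0,"ay":0,"az":0},{"dx":0,"dy":0,"dz":0,"ax":0,"ay":0,"az":0},{"dx":0,"dy":0,"dz":0,"ax":0,"ay":0,"az":0},{"dx":0,"dy":0,"dz":0,"ax":0,"ay":0,"az":0}]' 255; done; python3 - <<'E'
from h import *
rel([.4456,.0977,.034],82.1)
f=grab('side','s2')
cv2.imwrite('pics/c8.png',cv2.resize(f['image'][70:200,190:300],None,fx=5,fy=4.6,interpolation=2))
E
```

```text
time: 3.32
tool_pos: [0.4453, 0.0978, 0.0334]
tool_rot: [-0.0, 0.754, 0.657, -0.0]
contact_force: [0.6, -0.2, 1.7]
gripper_width: 0.13
time: 3.95
tool_pos: [0.4453, 0.0978, 0.0334]
tool_rot: [-0.0, 0.754, 0.657, -0.0]
contact_force: [-0.5, 0.5, 1.8]
gripper_width: 0.132
d [-0.0001  0.0003 -0.0006] r [-0.0007 -0.0001  0.0001] | pos [0.4453 0.0978 0.0334] head 82.1 zax [-7.e-04  2.e-04 -1.e+00] F [-0.5  0.5  1.8] tq [ 0.06 -0.01 -0.02] g 0.132 t 3.95
```

View pics/c8.png

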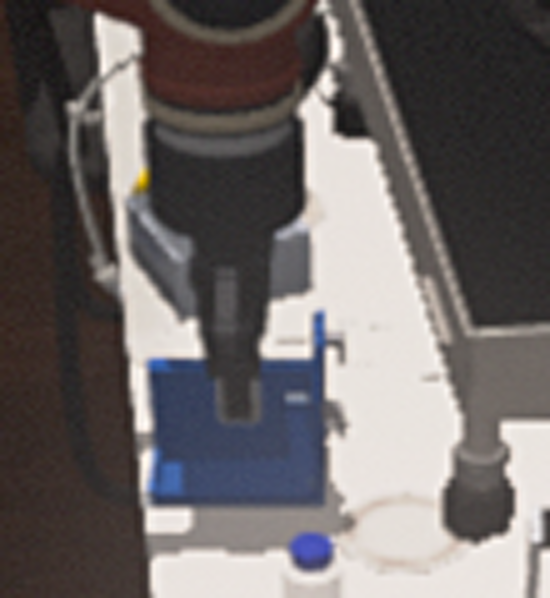

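```bash
python3 -m handwheel '[{"dx":0,"dy":0,"dz":-0.015,"ax":0,"ay":0,"az":0},{"dx":0,"dy":0,"dz":-0.04,"ax":0,"ay":0,"az":0},{"dx":0,"dy":0,"dz":-0.065,"ax":0,"ay":0,"az":0},{"dx":0,"dy":0,"dz":-0.08,"ax":0,"ay":0,"az":0},{"dx":0,"dy":0,"dz":-0.08,"ax":0,"ay":0,"az":0}]'
python3 -m handwheel '[{"dx":0,"dy":-0.015,"dz":0,"ax":0,"ay":0,"az":0},{"dx":0,"dy":-0.035,"dz":0,"ax":0,"ay":0,"az":0},{"dx":0,"dy":-0.055,"dz":0,"ax":0,"ay":0,"az":0},{"dx":0,"dy":-0.07,"dz":0,"ax":0,"ay":0,"az":0},{"dx":0,"dy":-0.07,"dz":0,"ax":0,"ay":0,"az":0}]'
python3 - <<'E'
from h import *
rel([.40,-.1688,.1134],79.6)
f=grab('side','s3')
cv2.imwrite('pics/c9.png',cv2.resize(f['image'][50:270,150:350],None,fx=2.7,fy=2.7,interpolation=2))
E
```

```text
time: 4.62
tool_pos: [0.4459, 0.0978, 0.1146]
tool_rot: [0.0, 0.754, 0.657, 0.001]
contact_force: [-0.6, 0.9, -2.4]
gripper_width: 0.13
time: 5.25
tool_pos: [0.3745, 0.1074, 0.1119]
tool_rot: [-0.001, 0.754, 0.657, -0.001]
contact_force: [0.3, -0.2, -2.2]
gripper_width: 0.129
d [-0.2701  0.0631 -0.0016] r [-0.0031  0.0006  0.0442] | pos [0.3745 0.1074 0.1119] head 82.13 zax [-3.1e-03 -1.0e-04 -1.0e+00] F [ 0.3 -0.2 -2.2] tq [-0.    0.02 -0.01] g 0.129 t 5.25
```

View pics/c9.png

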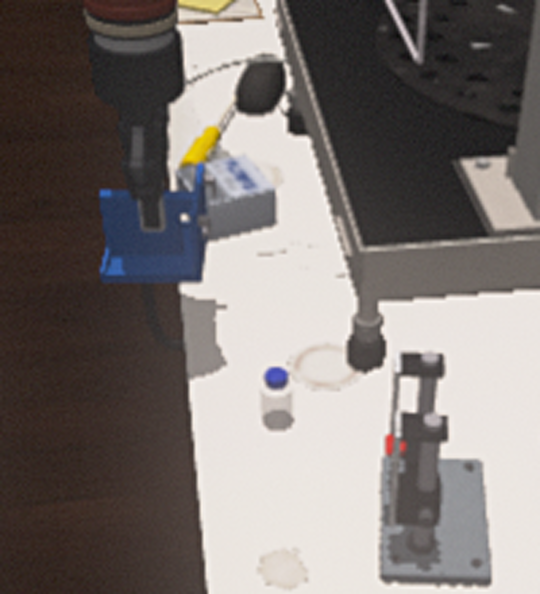

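```bash
python3 -m handwheel '[{"dx":-0.03,"dy":0.007,"dz":-0.002,"ax":0,"ay":0,"az":0.004},{"dx":-0.065,"dy":0.015,"dz":-0.004,"ax":0,"ay":0,"az":0.01},{"dx":-0.10,"dy":0.023,"dz":-0.004,"ax":0,"ay":0,"az":0.016},{"dx":-0.14,"dy":0.032,"dz":-0.004,"ax":0,"ay":0,"az":0.022},{"dx":-0.18,"dy":0.042,"dz":-0.004,"ax":0,"ay":0,"az":0.028}]'
python3 -m handwheel '[{"dx":-0.03,"dy":0.007,"dz":0,"ax":0,"ay":0,"az":0.005},{"dx":-0.06,"dy":0.014,"dz":0,"ax":0,"ay":0,"az":0.012},{"dx":-0.08,"dy":0.02,"dz":0,"ax":0,"ay":0,"az":0.016},{"dx":-0.085,"dy":0.02,"dz":0,"ax":0,"ay":0,"az":0.016},{"dx":-0.085,"dy":0.02,"dz":0,"ax":0,"ay":0,"az":0.016}]'
python3 -m handwheel '[{"dx":0,"dy":0,"dz":0,"ax":0,"ay":0,"az":0}]'
python3 - <<'E'
from h import *
rel([.463,-.1688,.0963],79.6)
E
```

```text
time: 5.92
tool_pos: [0.3931, -0.0783, 0.1171]
tool_rot: [-0.0, 0.763, 0.646, -0.0]
contact_force: [-0.5, -0.0, -2.3]
gripper_width: 0.127
time: 6.55
tool_pos: [0.3983, -0.1637, 0.1169]
tool_rot: [-0.001, 0.769, 0.64, -0.0]
contact_force: [-0.2, 0.9, -2.1]
gripper_width: 0.131
time: 6.68
tool_pos: [0.3984, -0.1631, 0.117]
tool_rot: [-0.001, 0.768, 0.64, -0.0]
contact_force: [-0.8, -0.2, -1.9]
gripper_width: 0.128
d [0.006  0.0646 0.0207] r [-0.0014 -0.0004  0.0006] | pos [ 0.3984 -0.1631  0.117 ] head 79.63 zax [-1.4e-03  6.0e-04 -1.0e+00] F [-0.8 -0.2 -1.9] tq [-0.    0.09  0.01] g 0.128 t 6.675
```

```bash
python3 -m handwheel '[{"dx":0.006,"dy":0.01,"dz":0.005,"ax":0,"ay":0,"az":0},{"dx":0.006,"dy":0.03,"dz":0.013,"ax":0,"ay":0,"az":0},{"dx":0.006,"dy":0.048,"dz":0.0207,"ax":0,"ay":0,"az":0},{"dx":0.006,"dy":0.06,"dz":0.0207,"ax":0,"ay":0,"az":0},{"dx":0.006,"dy":0.06,"dz":0.0207,"ax":0,"ay":0,"az":0}]'
python3 -m handwheel '[{"dx":0,"dy":0,"dz":0,"ax":0,"ay":0,"az":0},{"dx":0,"dy":0,"dz":0,"ax":0,"ay":0,"az":0}]'
python3 - <<'E'
from h import *
rel([.463,-.1688,.0963],79.6)
f=grab('side','s4');t=grab('top','t4')
cv2.imwrite('pics/c10.png',cv2.resize(f['image'][130:280,220:350],None,fx=4,fy=4,interpolation=2))
cv2.imwrite('pics/c11.png',cv2.resize(t['image'][160:270,240:380],None,fx=5,fy=5,interpolation=2))
E
```

```text
time: 7.3
tool_pos: [0.4593, -0.1685, 0.0967]
tool_rot: [-0.0, 0.768, 0.64, -0.0]
contact_force: [-0.1, 0.2, -2.4]
gripper_width: 0.133
time: 7.55
tool_pos: [0.4583, -0.1686, 0.0968]
tool_rot: [-0.0, 0.768, 0.64, -0.0]
contact_force: [-0.4, 0.7, -2.5]
gripper_width: 0.129
d [0.0007 0.0047 0.0004] r [-0.0007  0.0002 -0.0004] | pos [ 0.4583 -0.1686  0.0968] head 79.58 zax [-8.e-04 -0.e+00 -1.e+00] F [-0.4  0.7 -2.5] tq [-0.07  0.03 -0.02] g 0.129 t 7.55
```

View pics/c10.png

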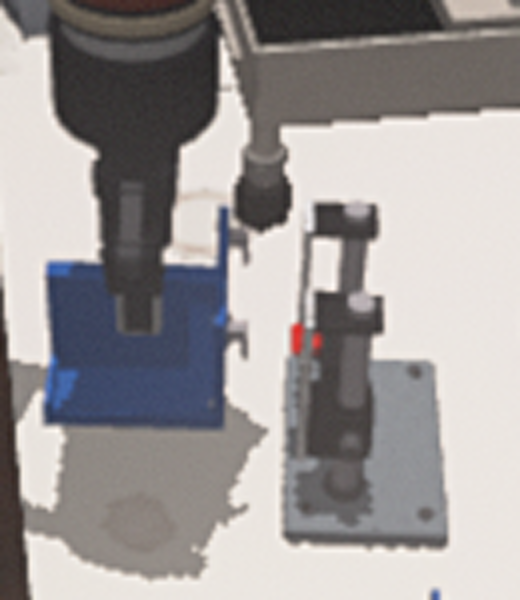

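View pics/c11.png

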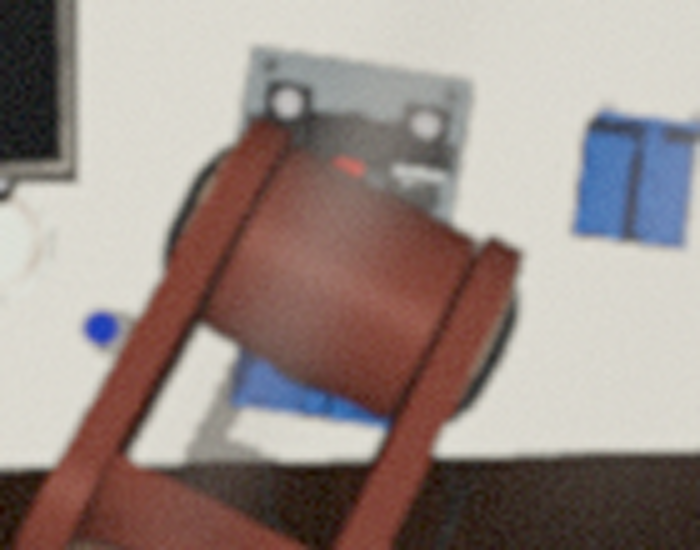

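```bash
python3 - <<'E'
from h import *
f=load('s4')
th=np.deg2rad(-10.4);ex=np.array([np.cos(th),np.sin(th)]);ey=np.array([-ex[1],ex[0]])
P,C=cloud(f,228,285,180,240);bl=C[:,0]>C[:,2]+15
a=P[:,:2]@ex*1000;b=P[:,:2]@ey*1000;z=P[:,2]*1000
sat=C[:,0]-C[:,2]>70
top=bl&(z>120)
for w in np.arange(385,530,15):
    k=bl&(abs(a-w)<7.5)
    if k.sum()>3: print(w,k.sum(),'zmax/min',np.percentile(z[k],[1,97]).round(1),'b',np.percentile(b[k],[3,50,97]).round(1))
g=(abs(a-np.percentile(a[bl],99))<25)&~bl&(z>90)&(z<150)
print([(round(x),round(y),round(q)) for x,y,q in zip(a[g],b[g],z[g])])
print('a range',np.percentile(a[bl],[1,99]))
print('TCP a,b',np.array([.4583,-.1686])@ex*1000,np.array([.4583,-.1686])@ey*1000)
for n in ('side0','top0'):
    s=load(n);P,C=cloud(s,*((285,340,175,272) if n=='side0' else (284,338,165,208)))
    a=P[:,:2]@ex*1000;b=P[:,:2]@ey*1000;z=P[:,2]*1000;red=C[:,2]>C[:,1]+60;g=C[:,:3].mean(1)
    k=(z>130)&(a<575)&(g>140)&~red
    for m in (b>-90,b<-90): print(n,'strip a',np.percentile(a[k&m],[5,50]).round(1),'b',np.percentile(b[k&m],[2,50,98]).round(1))
    fr=(z>50)&(z<100)&(a<570)&~red
    for m in (b>-78,b<-104): print('  face',(fr&m).sum(),np.percentile(a[fr&m],[5,50]).round(1),np.percentile(b[fr&m],[2,50,98]).round(1))
E
```

```text
430 29 zmax/min [ -2.7 127.8] b [-127.2 -101.2   73.9]
445 313 zmax/min [ 64.5 128.4] b [-128.1  -89.5  -82.3]
460 287 zmax/min [ 64.6 128.2] b [-127.8  -89.6  -84.7]
475 177 zmax/min [ 64.2 109.1] b [-128.9  -94.7  -87.3]
490 208 zmax/min [ 64.4 127.1] b [-128.7  -91.4  -86.7]
505 306 zmax/min [ 63.7 128.3] b [-127.8  -89.   -46. ]
520 278 zmax/min [ 64.3 135. ] b [-129.1 -104.1  -46.9]
[(519, -41, 134), (519, -45, 134), (519, -47, 134), (519, -51, 134), (519, -54, 134), (520, -58, 134), (526, -46, 125), (528, -44, 123), (530, -44, 124), (532, -45, 124), (534, -45, 125), (520, -61, 135), (526, -48, 124), (528, -46, 123), (530, -48, 124), (532, -46, 122), (534, -48, 124), (520, -65, 135), (526, -51, 124), (528, -51, 124), (530, -51, 124), (532, -50, 124), (534, -51, 124), (520, -66, 134), (526, -54, 123), (528, -52, 122), (530, -52, 122), (532, -54, 124), (534, -52, 123), (520, -71, 135), (526, -51, 119), (528, -51, 119), (530, -52, 120), (532, -51, 119), (534, -52, 120), (520, -74, 135), (532, -52, 117), (534, -51, 116), (520, -76, 134), (532, -52, 114), (534, -52, 114), (520, -81, 
[... 520 characters left out ...]
(535, -120, 119), (527, -119, 116), (529, -123, 119), (531, -122, 119), (533, -123, 119), (535, -122, 119), (533, -123, 117), (535, -122, 116), (533, -122, 113), (535, -122, 113), (533, -122, 111), (533, -120, 106), (535, -123, 109)]
a range [436.71647821 524.25072757]
TCP a,b 481.2063329630192 -83.09822571080524
side0 strip a [563.5 565.6] b [-59.9 -49.7 -33.4]
side0 strip a [562.3 564.3] b [-130.  -116.1 -106.7]
  face 20 [562.3 563.3] [-69.7 -58.5 -35.6]
  face 80 [561.8 565. ] [-131.4 -128.9 -108.7]
top0 strip a [562.1 564.3] b [-58.5 -48.  -36.5]
top0 strip a [561.4 563.5] b [-128.7 -116.8 -105.6]
  face 27 [559.4 562.3] [-74.5 -48.4 -35. ]
  face 23 [561.1 561.5] [-129.3 -117.3 -104.7]
```

```bash
python3 -m handwheel '[{"dx":0.0003,"dy":0.006,"dz":0.0003,"ax":0,"ay":0,"az":0.003},{"dx":0.0006,"dy":0.012,"dz":0.0003,"ax":0,"ay":0,"az":0.007},{"dx":0.0006,"dy":0.018,"dz":0.0003,"ax":0,"ay":0,"az":0.007},{"dx":0.0006,"dy":0.022,"dz":0.0003,"ax":0,"ay":0,"az":0.007},{"dx":0.0006,"dy":0.022,"dz":0.0003,"ax":0,"ay":0,"az":0.007}]'
python3 -m handwheel '[{"dx":0,"dy":0,"dz":0,"ax":0,"ay":0,"az":0},{"dx":0,"dy":0,"dz":0,"ax":0,"ay":0,"az":0}]'
python3 - <<'E'
from h import *
rel([.463,-.1688,.0963],79.2)
f=grab('side','s5')
cv2.imwrite('pics/c12.png',cv2.resize(f['image'][150:260,240:340],None,fx=5.4,fy=5.4,interpolation=2))
E
```

```text
time: 8.28
tool_pos: [0.4806, -0.1722, 0.0962]
tool_rot: [-0.0, 0.771, 0.637, -0.0]
contact_force: [-0.9, 0.5, -1.8]
gripper_width: 0.133
time: 8.52
tool_pos: [0.4801, -0.1721, 0.0962]
tool_rot: [-0.0, 0.771, 0.637, -0.0]
contact_force: [-0.0, -0.5, -1.8]
gripper_width: 0.129
d [-0.     -0.0174 -0.0001] r [-0.0012  0.     -0.0003] | pos [ 0.4801 -0.1721  0.0962] head 79.18 zax [-1.2e-03  2.0e-04 -1.0e+00] F [-0.  -0.5 -1.8] tq [-0.   -0.01  0.05] g 0.129 t 8.525
```

View pics/c12.png

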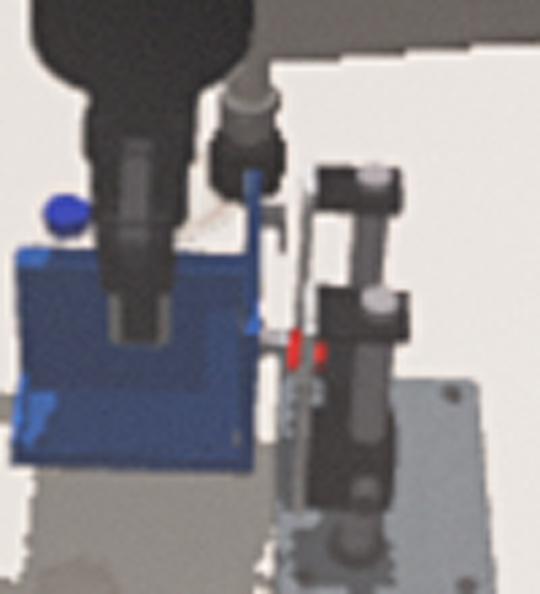

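```bash
python3 -m handwheel '[{"dx":0,"dy":0.003,"dz":0,"ax":0,"ay":0,"az":0},{"dx":0,"dy":0.006,"dz":0,"ax":0,"ay":0,"az":0},{"dx":0,"dy":0.006,"dz":0,"ax":0,"ay":0,"az":0}]'
python3 -m handwheel '[{"dx":0,"dy":0.0015,"dz":0,"ax":0,"ay":0,"az":0},{"dx":0,"dy":0.0015,"dz":0,"ax":0,"ay":0,"az":0}]'
python3 -m handwheel '[{"dx":0,"dy":0.0015,"dz":0,"ax":0,"ay":0,"az":0},{"dx":0,"dy":0.0015,"dz":0,"ax":0,"ay":0,"az":0}]'
python3 -c "
from h import *
rel([.463,-.1688,.0963],79.2)"
```

```text
time: 8.95
tool_pos: [0.4864, -0.1733, 0.0963]
tool_rot: [-0.0, 0.771, 0.637, -0.0]
contact_force: [-0.6, -0.8, -1.5]
gripper_width: 0.129
time: 9.2
tool_pos: [0.4877, -0.1735, 0.0962]
tool_rot: [-0.0, 0.771, 0.637, -0.0]
contact_force: [-1.1, 0.4, -1.7]
gripper_width: 0.13
time: 9.45
tool_pos: [0.4892, -0.1738, 0.0963]
tool_rot: [-0.0, 0.771, 0.637, -0.0]
contact_force: [0.1, 0.8, -2.1]
gripper_width: 0.13
d [ 0.     -0.0267 -0.    ] r [-0.0009  0.0001 -0.0003] | pos [ 0.4892 -0.1738  0.0963] head 79.18 zax [-9.e-04  1.e-04 -1.e+00] F [ 0.1  0.8 -2.1] tq [ 0.07  0.04 -0.03] g 0.13 t 9.45
```

```bash
for i in 1 2 3; do python3 -m handwheel '[{"dx":0,"dy":0.0015,"dz":0,"ax":0,"ay":0,"az":0},{"dx":0,"dy":0.0015,"dz":0,"ax":0,"ay":0,"az":0}]' | sed -n '2p;4p'; done
```

```text
tool_pos: [0.4902, -0.174, 0.0961]
contact_force: [-2.0, 0.1, -0.7]
tool_pos: [0.4917, -0.1743, 0.0961]
contact_force: [-3.5, 0.6, 0.4]
tool_pos: [0.4933, -0.1746, 0.0961]
contact_force: [-4.0, 0.7, 0.3]
```

```bash
python3 - <<'E'
from h import *
rel([.463,-.1688,.0963],79.2)
f=grab('side','s6')
cv2.imwrite('pics/c13.png',cv2.resize(f['image'][160:240,255:335],None,fx=7,fy=7,interpolation=2))
E
```

```text
d [ 0.     -0.0309 -0.0001] r [-0.0017 -0.     -0.0003] | pos [ 0.4933 -0.1746  0.0961] head 79.18 zax [-1.6e-03  3.0e-04 -1.0e+00] F [-4.   0.7  0.3] tq [ 0.11  0.69 -0.05] g 0.128 t 10.2
```

View pics/c13.png

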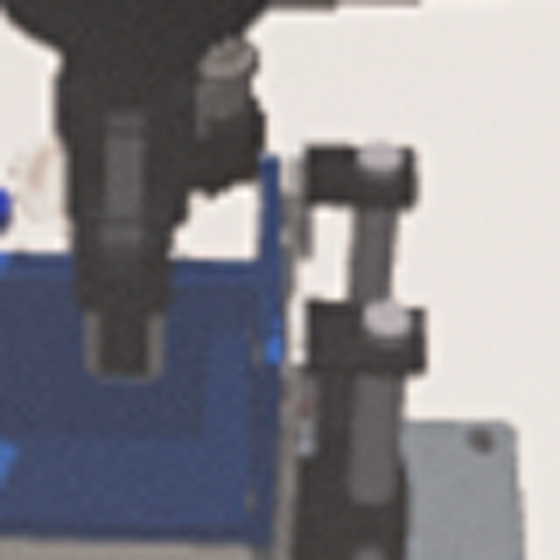

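```bash
for i in 1 2; do python3 -m handwheel '[{"dx":0,"dy":0.0015,"dz":0,"ax":0,"ay":0,"az":0},{"dx":0,"dy":0.0015,"dz":0,"ax":0,"ay":0,"az":0}]' | sed -n '2p;4p'; done;  python3 -c "
from h import *
rel([.463,-.1688,.0963],79.2)"
```

```text
tool_pos: [0.4949, -0.1749, 0.0961]
contact_force: [-4.5, 0.4, 0.9]
tool_pos: [0.4951, -0.1748, 0.0961]
contact_force: [-11.3, 2.9, 4.5]
d [-0.0002 -0.0327 -0.    ] r [-0.0051 -0.0005 -0.0008] | pos [ 0.4951 -0.1748  0.0961] head 79.16 zax [-0.0049  0.0015 -1.    ] F [-11.3   2.9   4.5] tq [ 0.25  1.49 -0.17] g 0.128 t 10.75
```

```bash
python3 -m handwheel '[{"dx":0,"dy":-0.0004,"dz":0.001,"ax":0,"ay":0,"az":0},{"dx":0,"dy":-0.0004,"dz":0.001,"ax":0,"ay":0,"az":0}]' | sed -n '2p;4p'; for i in 1 2; do python3 -m handwheel '[{"dx":0,"dy":0,"dz":0.0015,"ax":0,"ay":0,"az":0},{"dx":0,"dy":0,"dz":0.0015,"ax":0,"ay":0,"az":0}]' | sed -n '2p;4p'; done;  python3 -c "
from h import *
rel([.463,-.1688,.0963],79.2)"
```

```text
tool_pos: [0.4951, -0.1748, 0.0959]
contact_force: [-12.0, 3.5, 6.9]
tool_pos: [0.4951, -0.1749, 0.0947]
contact_force: [-11.9, 3.5, 9.0]
tool_pos: [0.4952, -0.175, 0.0934]
contact_force: [-12.7, 2.9, 9.6]
d [ 0.0001 -0.0328 -0.0028] r [-0.0041  0.     -0.0009] | pos [ 0.4952 -0.175   0.0934] head 79.15 zax [-4.e-03  8.e-04 -1.e+00] F [-12.7   2.9   9.6] tq [ 0.33  1.72 -0.22] g 0.133 t 11.5
```

```bash
python3 -m handwheel '[{"dx":0,"dy":-0.0006,"dz":0.0012,"ax":0,"ay":0,"az":0},{"dx":0,"dy":-0.0006,"dz":0.0012,"ax":0,"ay":0,"az":0}]' | sed -n '2p;4p'; for i in 1 2; do python3 -m handwheel '[{"dx":0,"dy":0,"dz":0.0015,"ax":0,"ay":0,"az":0},{"dx":0,"dy":0,"dz":0.0015,"ax":0,"ay":0,"az":0}]' | sed -n '2p;4p'; done;  python3 - <<'E'
from h import *
rel([.463,-.1688,.0963],79.2)
f=grab('side','s7')
cv2.imwrite('pics/c14.png',cv2.resize(f['image'][160:240,255:335],None,fx=7,fy=7,interpolation=2))
E
```

```text
tool_pos: [0.4951, -0.1751, 0.0925]
contact_force: [-10.1, 3.4, 9.7]
tool_pos: [0.4949, -0.1752, 0.0898]
contact_force: [-6.6, -0.5, 1.6]
tool_pos: [0.4948, -0.175, 0.0877]
contact_force: [-6.7, 0.9, 0.5]
d [ 0.0001 -0.0325 -0.0086] r [-0.0026  0.0003 -0.0003] | pos [ 0.4948 -0.175   0.0877] head 79.18 zax [-2.6e-03  2.0e-04 -1.0e+00] F [-6.7  0.9  0.5] tq [ 0.05  0.92 -0.03] g 0.129 t 12.25
```

View pics/c14.png

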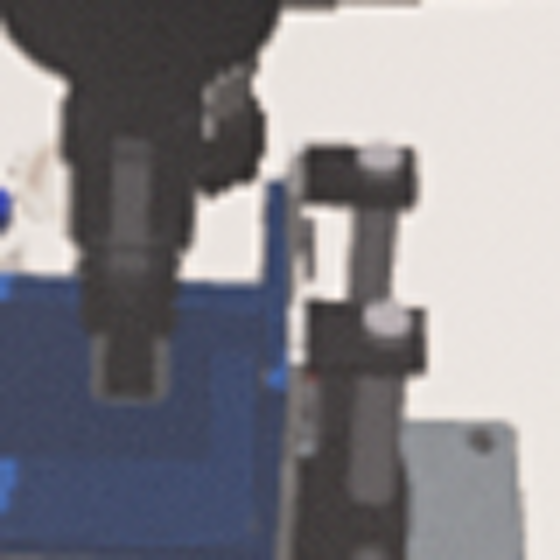

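```bash
for i in 1 2 3; do python3 -m handwheel '[{"dx":0,"dy":0,"dz":0.001,"ax":0,"ay":0,"az":0},{"dx":0,"dy":0,"dz":0.001,"ax":0,"ay":0,"az":0}]' | sed -n '2p;4p'; done
```

```text
tool_pos: [0.4942, -0.1746, 0.0857]
contact_force: [-4.5, 0.8, -4.9]
tool_pos: [0.495, -0.1746, 0.0848]
contact_force: [-1.5, 1.1, -8.1]
tool_pos: [0.4951, -0.1746, 0.0846]
contact_force: [-3.9, 2.5, -5.4]
```

```bash
python3 - <<'E'
from h import *
rel([.463,-.1688,.0963],79.2)
f=grab('side','s8')
cv2.imwrite('pics/c15.png',np.hstack([cv2.resize(load(n)['image'][175:240,275:325],None,fx=8,fy=8,interpolation=2) for n in('s7','s8')]))
E
```

```text
d [-0.0004 -0.0326 -0.0116] r [-0.0023 -0.0008 -0.0005] | pos [ 0.4951 -0.1746  0.0846] head 79.17 zax [-0.0021  0.0012 -1.    ] F [-3.9  2.5 -5.4] tq [ 0.4   0.71 -0.1 ] g 0.128 t 13.05
```

View pics/c15.png

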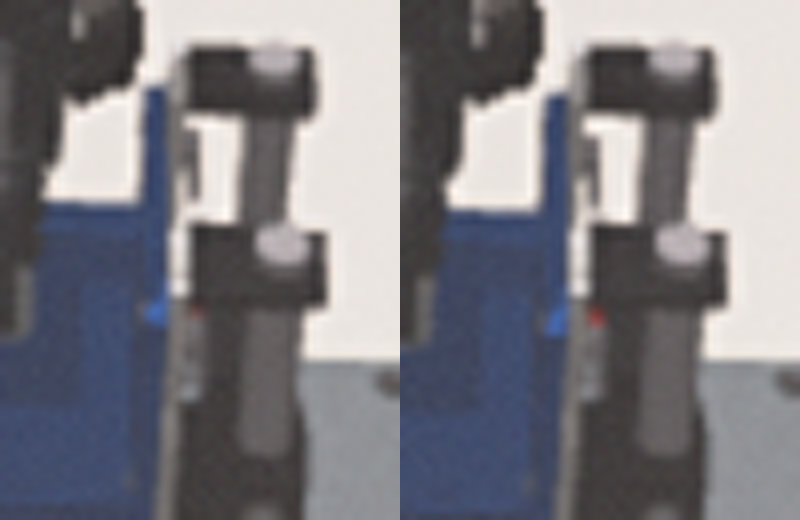

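```bash
for i in 1 2; do python3 -m handwheel '[{"dx":0,"dy":0,"dz":0.001,"ax":0,"ay":0,"az":0},{"dx":0,"dy":0,"dz":0.001,"ax":0,"ay":0,"az":0}]' | sed -n '2p;4p'; done
```

```text
tool_pos: [0.4951, -0.1747, 0.0843]
contact_force: [-5.8, 3.0, -2.1]
tool_pos: [0.4952, -0.175, 0.0837]
contact_force: [-7.7, 3.0, 0.4]
```

```bash
for i in 1 2; do python3 -m handwheel '[{"dx":0,"dy":0,"dz":0.001,"ax":0,"ay":0,"az":0},{"dx":0,"dy":0,"dz":0.001,"ax":0,"ay":0,"az":0}]' | sed -n '2p;4p'; done; python3 - <<'E'
from h import *
rel([.463,-.1688,.0963],79.2)
f=grab('side','s9')
cv2.imwrite('pics/c16.png',np.hstack([cv2.resize(load(n)['image'][175:240,275:325],None,fx=8,fy=8,interpolation=2) for n in('s8','s9')]))
E
```

```text
tool_pos: [0.4951, -0.1751, 0.083]
contact_force: [-8.1, 3.2, 0.7]
tool_pos: [0.4952, -0.1752, 0.0829]
contact_force: [-11.4, 3.6, 6.5]
d [ 0.0002 -0.0328 -0.0133] r [-0.0027  0.0002 -0.0008] | pos [ 0.4952 -0.1752  0.0829] head 79.16 zax [-2.7e-03  3.0e-04 -1.0e+00] F [-11.4   3.6   6.5] tq [ 0.57  1.69 -0.29] g 0.133 t 14.1
```

View pics/c16.png

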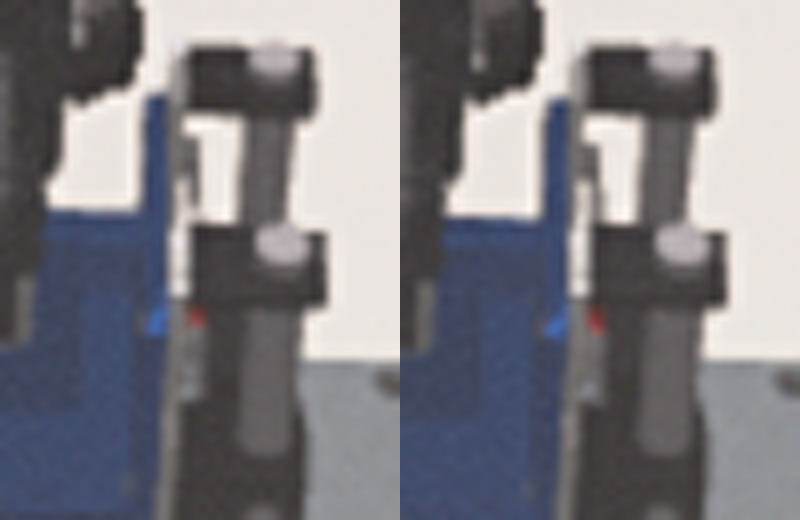

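```bash
for i in 1 2; do python3 -m handwheel '[{"dx":0,"dy":0,"dz":0.001,"ax":0,"ay":0,"az":0},{"dx":0,"dy":0,"dz":0.001,"ax":0,"ay":0,"az":0}]' | sed -n '2p;4p'; done
```

```text
tool_pos: [0.4952, -0.1751, 0.0829]
contact_force: [-14.9, 5.4, 12.1]
tool_pos: [0.4951, -0.1752, 0.0828]
contact_force: [-18.2, 7.3, 17.3]
```

```bash
python3 - <<'E'
from h import *
rel([.463,-.1688,.0963],79.2)
f=grab('side','s10')
cv2.imwrite('pics/c17.png',np.hstack([cv2.resize(load(n)['image'][195:235,285:315],None,fx=6.5,fy=10,interpolation=2) for n in('side0','s7','s9','s10')]))
for n in('side0','s4','s6','s7','s8','s9','s10'):
    im=load(n)['image'].astype(int);m=(im[...,2]>im[...,1]+35)&(im[...,2]>im[...,0]+35);m[:195]=0;m[235:]=0;m[:,:285]=0;m[:,315:]=0
    v,u=np.nonzero(m);print(n,m.sum(),sorted(set(u)),v.min() if len(v) else 0,v.max() if len(v) else 0)
E
```

```text
d [ 0.0002 -0.0328 -0.0134] r [-0.0036  0.0001 -0.0007] | pos [ 0.4951 -0.1752  0.0828] head 79.16 zax [-3.6e-03  5.0e-04 -1.0e+00] F [-18.2   7.3  17.3] tq [ 1.01  2.54 -0.33] g 0.134 t 14.65
side0 43 [np.int64(292), np.int64(293), np.int64(294), np.int64(295), np.int64(298), np.int64(299), np.int64(300)] 210 218
s4 43 [np.int64(292), np.int64(293), np.int64(294), np.int64(295), np.int64(298), np.int64(299), np.int64(300)] 210 218
s6 0 [] 0 0
s7 0 [] 0 0
s8 2 [np.int64(299)] 214 215
s9 5 [np.int64(298), np.int64(299), np.int64(300)] 214 216
s10 5 [np.int64(298), np.int64(299)] 214 216
```

View pics/c17.png

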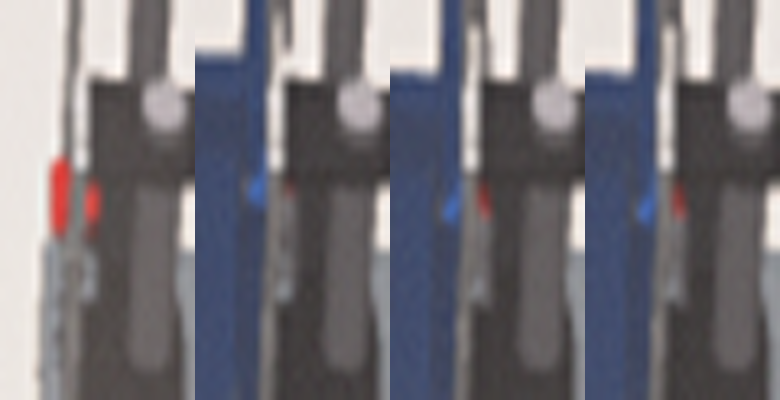

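```bash
python3 -m handwheel '[{"dx":0,"dy":0,"dz":-0.002,"ax":0,"ay":0,"az":0},{"dx":0,"dy":0,"dz":-0.003,"ax":0,"ay":0,"az":0},{"dx":0,"dy":0,"dz":-0.003,"ax":0,"ay":0,"az":0}]' | sed -n '2p;4p'; python3 -m handwheel '[{"dx":0,"dy":0,"dz":-0.001,"ax":0,"ay":0,"az":0},{"dx":0,"dy":0,"dz":-0.001,"ax":0,"ay":0,"az":0}]' | sed -n '2p;4p';python3 -m handwheel '[{"dx":0,"dy":0,"dz":-0.001,"ax":0,"ay":0,"az":0},{"dx":0,"dy":0,"dz":-0.001,"ax":0,"ay":0,"az":0}]' | sed -n '2p;4p'
```

```text
tool_pos: [0.4952, -0.1751, 0.083]
contact_force: [-8.1, 2.4, 1.8]
tool_pos: [0.4951, -0.1751, 0.0832]
contact_force: [-6.2, 1.3, -4.0]
tool_pos: [0.4951, -0.1751, 0.084]
contact_force: [-4.7, 2.0, -4.3]
```

```bash
for i in 1 2; do python3 -m handwheel '[{"dx":0,"dy":0,"dz":-0.001,"ax":0,"ay":0,"az":0},{"dx":0,"dy":0,"dz":-0.001,"ax":0,"ay":0,"az":0}]' | sed -n '2p;4p'; done; python3 - <<'E'
from h import *
rel([.463,-.1688,.0963],79.2)
f=grab('side','s11')
cv2.imwrite('pics/c18.png',np.hstack([cv2.resize(load(n)['image'][195:235,285:315],None,fx=6.5,fy=10,interpolation=2) for n in('side0','s7','s10','s11')]))
E
```

```text
tool_pos: [0.4951, -0.1751, 0.0847]
contact_force: [-5.1, 1.0, -6.5]
tool_pos: [0.4951, -0.175, 0.0849]
contact_force: [-0.9, -1.3, -13.9]
d [ 0.     -0.0327 -0.0114] r [-0.0017  0.0001 -0.0005] | pos [ 0.4951 -0.175   0.0849] head 79.17 zax [-1.7e-03  3.0e-04 -1.0e+00] F [ -0.9  -1.3 -13.9] tq [-0.13  0.38 -0.28] g 0.129 t 16.075
```

View pics/c18.png

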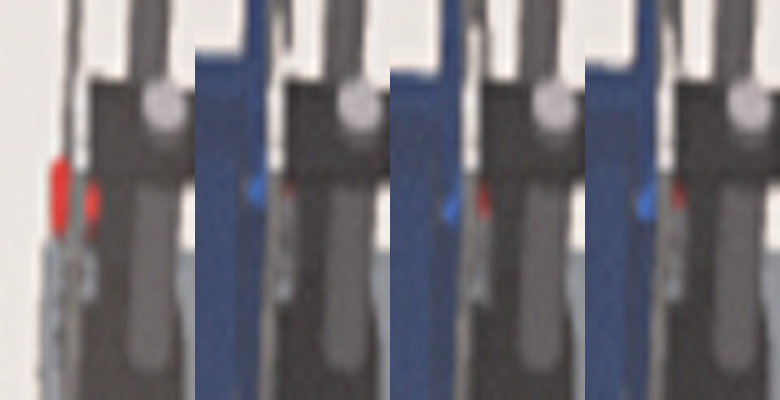

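```bash
python3 -m handwheel '[{"dx":0,"dy":0,"dz":0.001,"ax":0,"ay":0,"az":0},{"dx":0,"dy":0,"dz":0.0025,"ax":0,"ay":0,"az":0},{"dx":0,"dy":0,"dz":0.0035,"ax":0,"ay":0,"az":0},{"dx":0,"dy":0,"dz":0.0045,"ax":0,"ay":0,"az":0},{"dx":0,"dy":0,"dz":0.0045,"ax":0,"ay":0,"az":0}]' | sed -n '2p;4p'; python3 -m handwheel '[{"dx":0,"dy":0,"dz":0.001,"ax":0,"ay":0,"az":0},{"dx":0,"dy":0,"dz":0.001,"ax":0,"ay":0,"az":0}]' | sed -n '2p;4p'
```

```text
tool_pos: [0.4952, -0.1751, 0.0837]
contact_force: [-11.3, 2.3, 1.9]
tool_pos: [0.4951, -0.1752, 0.083]
contact_force: [-12.8, 2.7, 3.5]
```

```bash
python3 -m handwheel '[{"dx":0,"dy":0,"dz":0.001,"ax":0,"ay":0,"az":0},{"dx":0,"dy":0,"dz":0.001,"ax":0,"ay":0,"az":0}]' | sed -n '2p;4p'; python3 -m handwheel '[{"dx":0,"dy":0,"dz":0.001,"ax":0,"ay":0,"az":0},{"dx":0,"dy":0,"dz":0.001,"ax":0,"ay":0,"az":0}]' | sed -n '2p;4p';  python3 -m handwheel '[{"dx":0,"dy":-0.0008,"dz":-0.0022,"ax":0,"ay":0,"az":0},{"dx":0,"dy":-0.0008,"dz":-0.0022,"ax":0,"ay":0,"az":0}]' | sed -n '2p;4p'
```

```text
tool_pos: [0.4952, -0.1752, 0.0829]
contact_force: [-15.7, 3.9, 8.1]
tool_pos: [0.4952, -0.1752, 0.0829]
contact_force: [-18.7, 5.6, 13.8]
tool_pos: [0.4952, -0.1751, 0.0831]
contact_force: [-7.4, 3.1, 0.3]
```

```bash
python3 -m handwheel '[{"dx":0,"dy":0,"dz":0,"ax":0,"ay":0,"az":0},{"dx":0,"dy":0,"dz":0,"ax":0,"ay":0,"az":0},{"dx":0,"dy":0,"dz":0,"ax":0,"ay":0,"az":0},{"dx":0,"dy":0,"dz":0,"ax":0,"ay":0,"az":0},{"dx":0,"dy":0,"dz":0,"ax":0,"ay":0,"az":0}]' 0; python3 -m handwheel '[{"dx":0,"dy":0,"dz":0,"ax":0,"ay":0,"az":0},{"dx":0,"dy":0,"dz":0,"ax":0,"ay":0,"az":0},{"dx":0,"dy":0,"dz":-0.01,"ax":0,"ay":0,"az":0},{"dx":0,"dy":0,"dz":-0.03,"ax":0,"ay":0,"az":0},{"dx":0,"dy":0,"dz":-0.05,"ax":0,"ay":0,"az":0}]'
```

```text
time: 18.38
tool_pos: [0.4948, -0.1749, 0.0808]
tool_rot: [-0.0, 0.771, 0.637, -0.0]
contact_force: [0.6, 0.3, 0.2]
gripper_width: 0.999
time: 19.0
tool_pos: [0.4949, -0.175, 0.132]
tool_rot: [-0.0, 0.771, 0.637, -0.0]
contact_force: [0.4, -0.3, -0.1]
gripper_width: 1.001
```

```bash
python3 -m handwheel '[{"dx":0,"dy":-0.01,"dz":-0.03,"ax":0,"ay":0,"az":0},{"dx":0,"dy":-0.03,"dz":-0.07,"ax":0,"ay":0,"az":0},{"dx":0,"dy":-0.06,"dz":-0.11,"ax":0,"ay":0,"az":0},{"dx":0,"dy":-0.09,"dz":-0.15,"ax":0,"ay":0,"az":0},{"dx":0,"dy":-0.09,"dz":-0.15,"ax":0,"ay":0,"az":0}]'; python3 - <<'E'
from h import *
f=grab('side','s12');t=grab('top','t12')
cv2.imwrite('pics/c19.png',np.hstack([cv2.resize(f['image'][140:360,210:350],None,fx=2.7,fy=2.7,interpolation=2),cv2.resize(f['image'][165:255,245:320],None,fx=5.28,fy=6.6,interpolation=2)]))
cv2.imwrite('pics/c20.png',cv2.resize(t['image'][150:260,240:420],None,fx=4,fy=4,interpolation=2))
E
```

```text
time: 19.62
tool_pos: [0.4071, -0.1587, 0.2867]
tool_rot: [0.005, 0.771, 0.637, 0.001]
contact_force: [-0.2, 0.0, 0.3]
gripper_width: 0.997
```

View pics/c19.png

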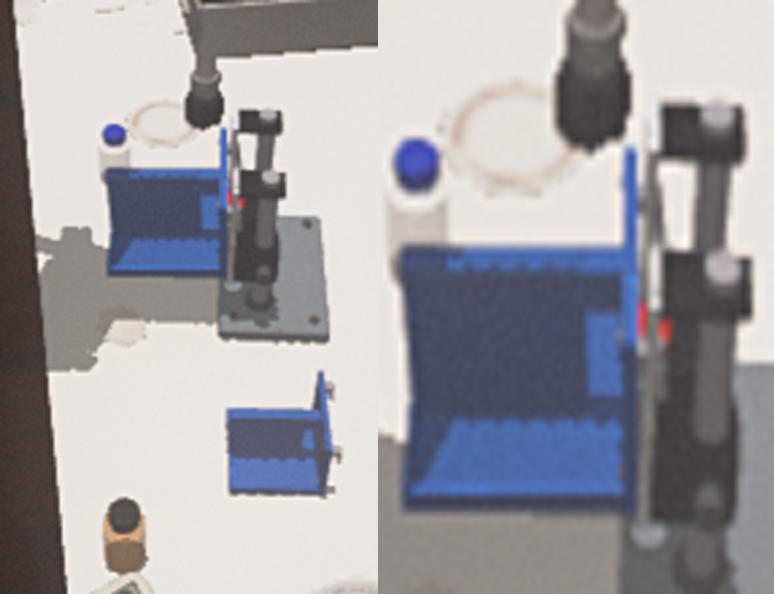

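View pics/c20.png

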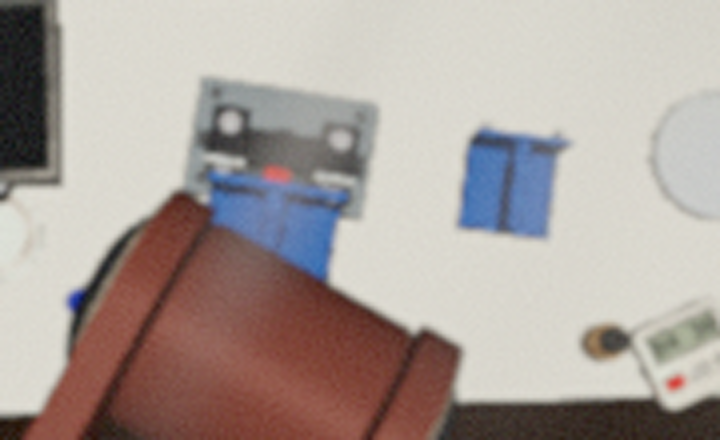

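```bash
python3 - <<'E'
from h import *
for n in('side0','s12'):
    im=load(n)['image'].astype(int);m=(im[...,2]>im[...,1]+35)&(im[...,2]>im[...,0]+35);m[:195]=0;m[235:]=0;m[:,:280]=0;m[:,315:]=0
    v,u=np.nonzero(m);print(n,m.sum(),{int(k):(int(v[u==k].min()),int(v[u==k].max())) for k in set(u)})
th=np.deg2rad(-10.6);ex=np.array([np.cos(th),np.sin(th)]);ey=np.array([-ex[1],ex[0]])
f=load('s12');P,C=cloud(f,245,300,180,250);bl=C[:,0]>C[:,2]+15;a=P[:,:2]@ex*1000;b=P[:,:2]@ey*1000;z=P[:,2]*1000
for w in np.arange(475,570,12):
    k=bl&(abs(a-w)<6)&(z>30)
    if k.sum()>3: print(w,k.sum(),np.percentile(z[k],[2,50,97]).round(1))
print('plate a',np.percentile(a[bl&(z>95)],[90,98]))
cv2.imwrite('pics/c21.png',np.hstack([cv2.resize(load(n)['image'][195:235,280:315],None,fx=10,fy=12,interpolation=2) for n in('side0','s12')]))
E
```

```text
side0 43 {292: (212, 217), 293: (211, 218), 294: (210, 218), 295: (211, 217), 298: (213, 217), 299: (213, 217), 300: (214, 216)}
s12 20 {294: (211, 215), 295: (211, 215), 298: (213, 215), 299: (213, 216), 300: (214, 216)}
475 188 [ 46.1  58.4 110.4]
487 233 [ 47.3  66.7 111.4]
499 221 [ 47.7  68.3 111.3]
511 241 [ 48.1  68.  112.1]
523 238 [ 48.5  69.  112.7]
535 237 [ 49.2  68.3 113.4]
547 236 [ 49.6  52.  113.2]
559 198 [ 51.1 109.8 121.2]
plate a [556.33359957 558.42834649]
```

View pics/c21.png

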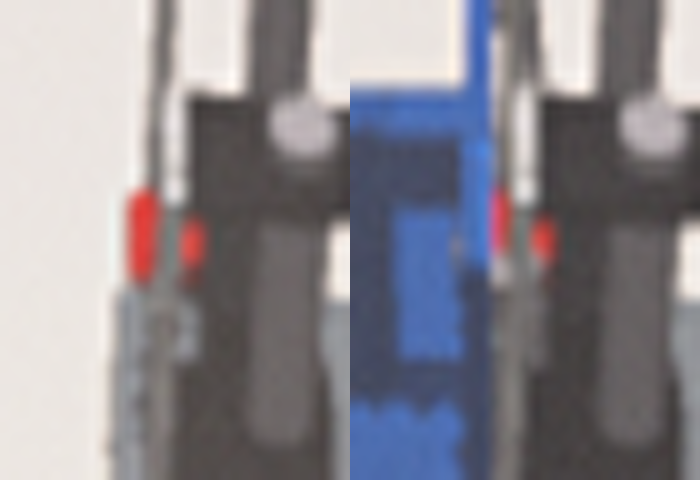

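```bash
python3 -m handwheel '[{"dx":0,"dy":0,"dz":0,"ax":0,"ay":0,"az":0},{"dx":0,"dy":0,"dz":0,"ax":0,"ay":0,"az":0},{"dx":0,"dy":0,"dz":0,"ax":0,"ay":0,"az":0}]'; python3 - <<'E'
from h import *
f=grab('side','s13')
d=np.abs(f['image'].astype(int)-load('s12')['image']).sum(2)[180:260,240:310];print('change',d.mean(),(d>90).sum())
print(manip.job_done())
E
```

```text
time: 20.1
tool_pos: [0.4064, -0.1579, 0.2798]
tool_rot: [-0.001, 0.771, 0.637, -0.001]
contact_force: [0.1, 0.1, -0.2]
gripper_width: 1.005
change 4.863928571428572 5
the job is handed in; nothing more can be done
None
```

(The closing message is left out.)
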